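# Press the inlay panels on the pin stand

## Robot

A 6-joint arm with a two-finger parallel gripper is mounted at the origin on the work surface. World frame = base frame: x ahead of the robot, y to its left, z up, the work surface at z = 0. Lengths are in mm, angles in rad, forces in N, time in s.
With the tool pointing down it reaches from about 350 to 975 mm from the base axis. Payload 17.4 kg.
Tool frame: the origin (TCP) lies at the very end of the fingers, on their centre line; the grasp point (between the pads) lies 19 mm behind it (bot.hold_point_z is the distance from the TCP to the grasp point, in mm); z points along the fingers, y is the line along which they close (so a half turn about z gives the same grasp; the last joint's range is limited). The gripper opens to 85 mm and grips with 20 to 120 N. Pads are 22 mm wide; open, the fingers measure 114 mm over their backs; the gripper's body (76 mm by 85 mm) begins 54 mm behind the grasp point. The pads swing forward as they close: fully open they stand 13 mm farther back than shut.
Start: joints at [1.071, 0.116, 1.442, -0, 1.584, -0.038], TCP at [300.762, 604.297, 231.303] pointing down, gripper open.
Joint ranges: [-2.83, 2.83], [-0.83, 2.19], [0.07, 2.5], [-1.14, 4.28], [0.01, 3], [-2.97, 2.97]. Speed limits (rad/s): [1.89, 1.89, 2.22, 3.14, 3.14, 3.14].

## Interface

Orientations are given as a unit quaternion [x, y, z, w].
In Python, from plant import bot gives the robot as it stands. The module is installed in compiled form; this text tells all that it offers.
- The arm moves only by the tool jog_arm, never from a script. Its argument "moves" is a list of rows, each a list of 3 entries, a list of its own where there are three numbers: the shift along the tool's x, y, z in cm, then the turn, a rotation vector about the tool's x, y, z in degrees, then the closure, from 0 (fully open) to 1 (shut). In form: [[[tx, ty, tz], [rx, ry, rz], gripper], ...]. A call has 1 to 5 rows; each row shifts and turns the commanded pose from where the row before left it, along the tool's axes as they then stand; what a row does not reach is not made up. A row lasts 1/12 s, in which the tool goes at most 41.7 mm and 7.16 degrees, less where a joint would pass 70% of its speed; a pose out of reach is approached as far as the arm can. A call is refused whole if a number of a shift passes 4.17 or a number of a turn 7.16, either way. A call with a gripper value outside its range is refused whole. The fingers move at their own pace and stop on an object; the grip force is fixed at half the most. Time passes only in rows, so rows that do not move let the fingers close. It gives the time, the measured TCP pose, the force, the opening and the grip force at its end, in the units of the state.
- bot.sense(): the state, without advancing time (a new reading comes with each control period).
- bot.camera(name): name is "scene" or "top" or "wrist"; returns the picture (384x512x3 uint8, red, green, blue); there is no depth.
- bot.camera_model(name): a dict with "camera_matrix" (3x3 intrinsics, pixels), "R" (3x3) and "t" (3): a world point X has camera coordinates R X + t; the wrist camera has in their place "T_tool_cam" (4x4, takes a point from camera to tool coordinates, whose origin is the TCP and whose axes are the flange's). Camera axes: x right, y down, z forward; pixel columns grow to the right and rows downward; lengths in mm; the calibration is good to about 2 mm. A picture is of the moment at which its call begins: read the wrist's pose just before it. camera_model takes no time and is no camera call.
- bot.close_job(): hands the job in; it is judged then, once.
The state is a dict: "time_s": time; "q": joint angles; "qd": joint speeds; "joint_efforts": joint torques, N m; "eef_pos": TCP position; "eef_rot": TCP orientation; "ft_force": force on the tool from outside, world axes, zero at the start; "moment": the same for the moment, N m; "width": finger opening in mm; "gripper_force": force on a finger pad.
Only numpy, scipy, OpenCV 4.12 (cv2) and the standard library are available. Lean on these libraries where they do the work, as an engineer would, in place of code of your own. Each camera call takes 0.05 s, during which the arm holds its last target. There are 200 camera calls.

## Task

The glue pot is standing where the pressing stack goes: lift it off the pin stand by its handle and stand it wholly on the round tile. Then lower every inlay panel flat, inlay up, over the four pins, fully down one upon another, then the plain plywood pressing board on top of them all, and finally stand the pot in the middle of that board as the weight. Keep the pot upright throughout and leave the other things on the table where they are.

Things in the scene. Friction and masses are not known exactly. Their poses are not given: they have to be found in the camera images.
- stand: fixed wooden pressing stand: base 160 (x) x 84 (y) x 12 mm high, origin at the centre of its underside. Four upright brass pins at (+-48, +-17) mm in its frame: each has a shoulder collar 16 mm wide from 12 to 22 mm height, above it a pin of 8 mm diameter up to 80 mm, then a tapered tip up to 86 mm. The lowest plate rests on the collars, underside 22 mm above the table
- tile: fixed round white ceramic tile on the table, 100 mm wide, 8 mm high; origin at the centre of its underside
- pot: lidded dark steel glue pot, 63 mm wide over its lid, 64 mm high, about 0.5 kg, with a fixed arched handle; origin at the centre of its underside. At the start it stands on the base of the stand, between the four pins. The handle's arch stands in the pot's x-z plane
- pot_handle (a point): centre of the top bar of the pot's handle, 110 mm above the pot's underside: a round bar 10 mm thick, straight for 36 mm along the pot's x axis, with 40 mm of free space below it; its axes are the pot's
- panel1: black lacquered panel with shell-and-brass inlay chips in its upper face, 120 x 56 x 10 mm, about 80 g, with four through holes 13 mm wide at (+-48, +-17) mm; lies flat on the table, inlay up. Origin at the centre of its underside, x along its length, z up. It fits the stand either way round. There are two to four panels (absent ones are None), all alike
- panel2: black lacquered panel with shell-and-brass inlay chips in its upper face, 120 x 56 x 10 mm, about 80 g, with four through holes 13 mm wide at (+-48, +-17) mm; lies flat on the table, inlay up. Origin at the centre of its underside, x along its length, z up. It fits the stand either way round. There are two to four panels (absent ones are None), all alike
- panel3: black lacquered panel with shell-and-brass inlay chips in its upper face, 120 x 56 x 10 mm, about 80 g, with four through holes 13 mm wide at (+-48, +-17) mm; lies flat on the table, inlay up. Origin at the centre of its underside, x along its length, z up. It fits the stand either way round. There are two to four panels (absent ones are None), all alike
- panel4: black lacquered panel with shell-and-brass inlay chips in its upper face, 120 x 56 x 10 mm, about 80 g, with four through holes 13 mm wide at (+-48, +-17) mm; lies flat on the table, inlay up. Origin at the centre of its underside, x along its length, z up. It fits the stand either way round. There are two to four panels (absent ones are None), all alike
- board: pressing board: plain plywood, 120 x 56 x 16 mm (thicker than the panels), about 120 g, with the same four 13 mm holes at (+-48, +-17) mm; lies flat on the table. Origin at the centre of its underside, x along its length, z up; fits either way round
- bowl: blue ceramic bowl, 84 mm wide, 40 mm high; origin at the underside's centre. A bystander, stands among the plates
- brush: wooden-handled brush, 170 mm long, lying down; bystander
- ruler: steel ruler 150 x 22 x 6 mm; bystander
- jar: amber glass jar, 60 mm wide, 70 mm high; bystander
- tape: roll of paper tape lying flat, 90 mm wide, 25 mm high; bystander
- sander: cork sanding block 80 x 45 x 30 mm; bystander
Not all that is in view belongs to the job. Leave any blue look-alike of the panel2 alone. Leave any blue look-alike of the panel1 alone.

How it is judged:
By the outcome, as a careful person would: the job done as asked, in the order asked, and still so for the second after the job is handed in, with the robot touching nothing.
Of panel1, panel2, panel3, panel4 only 2 to 4 are there at a start; the rules pass over those that are not, and their reading is None.
At some moment in a run one of panel1, panel2, panel3, panel4, board may be knocked a few centimetres aside while the robot is not near it.
It also fails if it takes over 210 s, if anything falls off the work surface, if the arm or the gripper's body presses on something with over 40 N, if the wrist force passes 120 N, or if a joint passes its speed limit or range.

## Working session

There is one attempt and no reset: what is moved stays moved. The work goes in short steps, Python scripts to look and compute and a tool call to move; the robot and the scene stay as the last step left them, time stands still between calls to the robot, and variables do not carry over. Pictures are saved under pics/ and viewed, at most 14 in all, crops included, and the job is handed in when it is done.

Besides the shell and the picture viewer there is one more tool, called after ">>>" in YAML: its name, and indented under it one key for each argument. jog_arm: Moves the arm, as the interface text tells. Its arguments: {"type":"object","properties":{"moves":{"type":"array","items":{"type":"array"}}},"required":["moves"]}

```bash
mkdir -p pics; python3 - <<'E'
from plant import bot
import cv2
for n in ("top","scene"):
    im=bot.camera(n); cv2.imwrite(f"pics/{n}0.png",cv2.resize(im[:,:,::-1],(800,600),interpolation=cv2.INTER_CUBIC))
    cv2.imwrite(f"{n}0raw.png",im[:,:,::-1])
    m=bot.camera_model(n); print(n,{k:__import__('numpy').round(v,3).tolist() for k,v in m.items()})
print(bot.camera_model("wrist")); print(bot.sense()); print(bot.hold_point_z)
E
```

```text
top {'camera_matrix': [[493.25, 0.0, 257.564], [0.0, 493.25, 192.677], [0.0, 0.0, 1.0]], 'R': [[0.023, -1.0, 0.007], [-0.995, -0.023, -0.097], [0.097, -0.004, -0.995]], 't': [-9.442, 573.349, 1362.689]}
scene {'camera_matrix': [[418.671, 0.0, 259.987], [0.0, 418.671, 192.022], [0.0, 0.0, 1.0]], 'R': [[-0.716, 0.698, -0.003], [0.408, 0.416, -0.813], [-0.566, -0.583, -0.583]], 't': [406.345, -135.58, 1554.905]}
{'camera_matrix': array([[338.25371727,   0.        , 259.71063307],
       [  0.        , 338.25371727, 194.87105883],
       [  0.        ,   0.        ,   1.        ]]), 'T_tool_cam': array([[ 5.76462351e-04, -9.51142993e-01, -3.08750180e-01,
         8.00846290e+01],
       [ 9.99999715e-01,  3.98047072e-04,  6.40849841e-04,
        -1.58816110e-01],
       [-4.86642731e-04, -3.08750462e-01,  9.51142952e-01,
        -1.42825144e+02],
       [ 0.00000000e+00,  0.00000000e+00,  0.00000000e+00,
         1.00000000e+00]])}
{'time_s': 0.1, 'q': array([ 1.07118975e+00,  1.16420692e-01,  1.44219351e+00,  7.63308966e-06,
        1.58399813e+00, -3.77981161e-02]), 'qd': array([ 0.0001471 , -0.00362098, -0.00106448,  0.00197218,  0.00056635,
       -0.00062579]), 'joint_efforts': array([ 1.64723901e-03, -7.33656907e+01, -6.33793402e+01, -7.62287641e-05,
        5.01238683e-03, -7.27103634e-05]), 'eef_pos': array([300.68167418, 604.14075531, 230.65075778]), 'eef_rot': array([ 2.28857772e-01,  9.73459737e-01, -4.90529947e-04, -1.39031381e-04]), 'ft_force': array([-0.33075863,  0.41952549, -0.37008583]), 'moment': array([-0.0025175 ,  0.0798377 ,  0.02508537]), 'gripper_force': 0.0, 'width': 85.07925757026213}
18.700000000000003
```

View pics/top0.png

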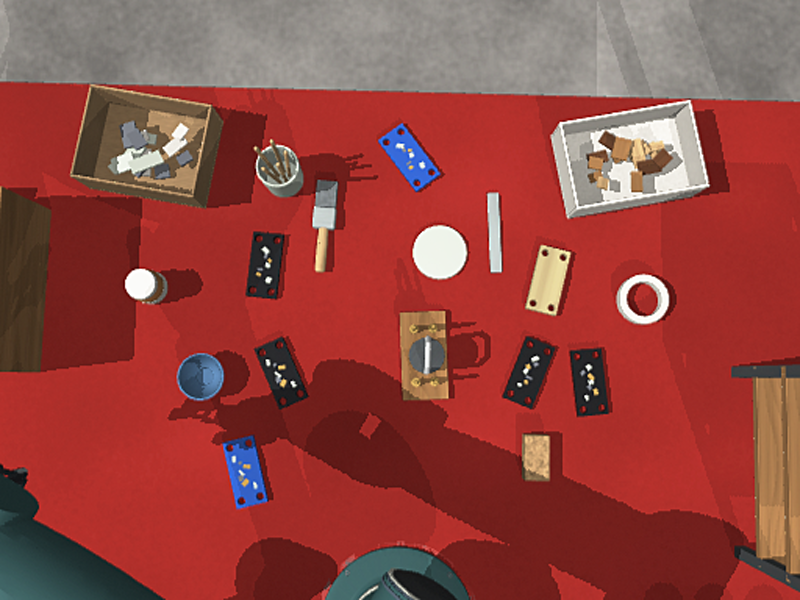

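View pics/scene0.png

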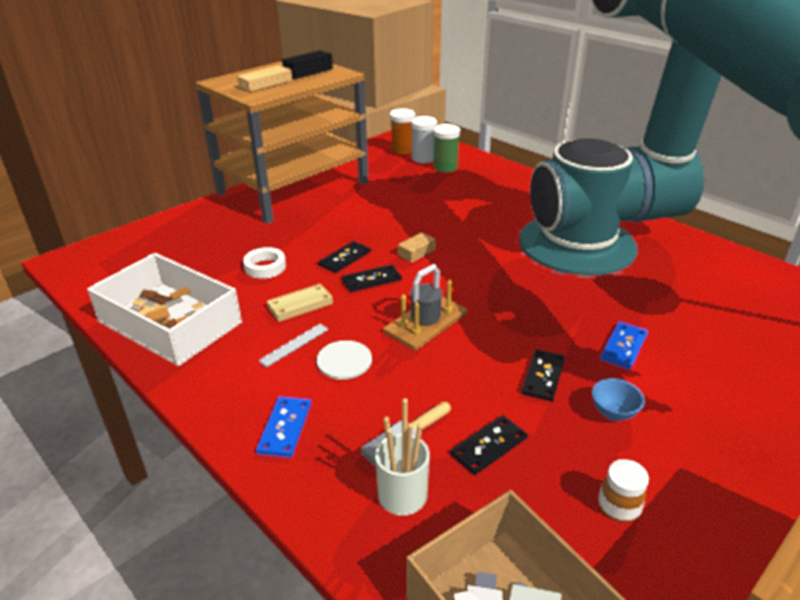

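The top view (800x600 pixels) shows four black inlay panels at about (265,265), (282,371), (530,371) and (590,381). The blue look-alikes are at (410,157) and (245,472). The plain board is at (549,280), the tile at (440,251), and the stand with the pot at (425,355). I'll measure these roughly by colour.

```bash
cat > h.py <<'E'
import numpy as np, cv2
from plant import bot
from scipy.spatial.transform import Rotation as Rn
def cam(name, s=None):
    m=bot.camera_model(name); K=m["camera_matrix"]
    if name=="wrist":
        T=np.eye(4); T[:3,:3]=Rn.from_quat(s["eef_rot"]).as_matrix(); T[:3,3]=s["eef_pos"]
        T=T@m["T_tool_cam"]; return K,T[:3,:3],T[:3,3]
    return K,m["R"].T,-m["R"].T@m["t"]
def cast(c,uv,z):
    K,R,o=c; uv=np.atleast_2d(uv).astype(float)
    d=np.c_[uv,np.ones(len(uv))]@np.linalg.inv(K).T@R.T
    return o+d*((z-o[2])/d[:,2])[:,None]
def rects(mask,c,z,amin=150):
    """contours -> (centre xy, long side, short side, yaw deg of long side in (-90,90], pixel centre)"""
    out=[]
    for k in cv2.findContours(mask.astype(np.uint8),cv2.RETR_EXTERNAL,cv2.CHAIN_APPROX_NONE)[0]:
        if cv2.contourArea(k)<amin: continue
        P=cast(c,k[:,0],z)[:,:2].astype(np.float32)
        (x,y),(w,h),a=cv2.minAreaRect(P)
        if w<h: w,h,a=h,w,a+90
        a=(a+90)%180-90
        out.append((round(x,1),round(y,1),round(w,1),round(h,1),round(a,1),k[:,0].mean(0).round().tolist()))
    return out
def masks(im):
    hsv=cv2.cvtColor(im,cv2.COLOR_RGB2HSV); H,S,V=hsv[...,0],hsv[...,1],hsv[...,2]
    k=np.ones((3,3),np.uint8)
    red=((H<6)|(H>172))&(S>150)
    return dict(black=(V<60)&~(red&(V>45)), wood=(H>10)&(H<28)&(S>70)&(V>110), pale=(H>15)&(H<32)&(S>40)&(V>165), white=(S<40)&(V>170), red=red)
def shot(name,fn=None):
    s=bot.sense(); im=bot.camera(name)
    if fn: cv2.imwrite(f"pics/{fn}.png",im[:,:,::-1])
    return s,im,cam(name,s)
def yaw(s):  # direction of tool y, deg
    v=Rn.from_quat(s["eef_rot"]).as_matrix()[:,1]; return np.degrees(np.arctan2(v[1],v[0]))
def goto(p,yw=None):
    """print tool shift cm and turn about tool z to reach p with tool y at yaw yw (mod 180), plus tilt fix"""
    s=bot.sense(); R=Rn.from_quat(s["eef_rot"]).as_matrix()
    d=R.T@(np.array(p)-s["eef_pos"])/10
    t=0 if yw is None else -((yw-yaw(s)+90)%180-90)
    print("at",s["eef_pos"].round(1),"yaw",round(yaw(s),2),"shift cm",d.round(2),"turn z",round(t,2),"down-tilt",R[:2,2].round(4),"F",s["ft_force"].round(1),"w",round(s["width"],1),"q1,q6",s["q"][[0,5]].round(2),"t",round(s["time_s"],1))
E
python3 - <<'E'
from h import *
im=cv2.imread("top0raw.png")[:,:,::-1].copy(); c=cam("top"); m=masks(im)
print("cam",c[2].round(0))
for n,z in (("black",10),("pale",16),("wood",12),("white",8)):
    for r in rects(m[n],c,z): 
        if r[2]<220: print(n,r)
E
```

```text
cam [ 439.   10. 1412.]
black (69.0, -45.1, 120.3, 39.7, 65.3, [271.0, 375.0])
black (436.5, -336.7, 117.6, 56.9, 6.6, [377.0, 244.0])
black (452.1, -227.6, 119.9, 56.0, -21.3, [338.0, 238.0])
black (439.9, 220.9, 118.9, 56.8, 24.7, [179.0, 239.0])
black (636.3, 258.1, 118.6, 56.2, -4.4, [169.0, 169.0])
pale (302.0, -239.7, 71.6, 41.9, 0.3, [344.0, 291.0])
pale (620.6, -260.6, 120.6, 55.8, -13.0, [350.0, 179.0])
pale (801.5, 439.0, 99.9, 49.1, 77.8, [110.0, 114.0])
pale (883.2, 431.5, 111.1, 64.4, 84.1, [117.0, 81.0])
wood (299.9, -240.5, 80.0, 47.8, 0.4, [343.0, 292.0])
wood (478.4, -36.2, 158.5, 82.9, 3.4, [270.0, 228.0])
wood (620.9, -260.4, 121.7, 58.3, -13.1, [350.0, 179.0])
wood (862.1, -435.5, 113.8, 56.0, 85.1, [409.0, 97.0])
white (590.6, -435.9, 92.5, 86.4, -88.7, [411.0, 191.0])
white (597.7, 484.9, 53.9, 51.5, -42.5, [89.0, 181.0])
white (667.2, -61.7, 97.9, 96.0, -88.6, [281.0, 161.0])
white (708.9, -161.7, 146.4, 20.6, 3.1, [316.0, 148.0])
white (827.1, 497.7, 84.3, 44.6, -88.6, [88.0, 102.0])
```

>>> jog_arm:
  moves:
    - [[-2.7,-3.0,-0.2],[0,0,0],0]
    - [[-2.7,-3.0,-0.2],[0,0,0],0]
    - [[-2.7,-3.0,-0.2],[0,0,0],0]
    - [[-2.7,-3.0,-0.2],[0,0,0],0]
    - [[-2.7,-3.0,-0.2],[0,0,0],0]

```text
time_s: 0.52
eef_pos: [354.7, 408.0, 240.9]
eef_rot: [0.229, 0.974, -0.0, -0.0]
ft_force: [0.6, 0.4, 0.2]
width: 84.9
gripper_force: 0.0
```

>>> jog_arm:
  moves:
    - [[-2.7,-3.0,-0.2],[0,0,0],0]
    - [[-2.7,-3.0,-0.2],[0,0,0],0]
    - [[-2.7,-3.0,-0.2],[0,0,0],0]
    - [[-2.7,-3.0,-0.2],[0,0,0],0]
    - [[-2.7,-3.0,-0.2],[0,0,0],0]

```text
time_s: 0.93
eef_pos: [408.6, 213.6, 251.3]
eef_rot: [0.229, 0.974, 0.0, 0.0]
ft_force: [1.2, 0.1, 0.2]
width: 85.6
gripper_force: 0.0
```

>>> jog_arm:
  moves:
    - [[-2.7,-3.0,-0.2],[0,0,0],0]
    - [[-2.7,-3.0,-0.2],[0,0,0],0]
    - [[-2.7,-3.0,-0.2],[0,0,0],0]
    - [[-2.7,-3.0,-0.2],[0,0,0],0]
    - [[-2.7,-3.0,-0.2],[0,0,0],0]

```text
time_s: 1.35
eef_pos: [462.7, 18.9, 261.4]
eef_rot: [0.229, 0.973, 0.0, 0.0]
ft_force: [0.8, 0.4, -0.3]
width: 85.2
gripper_force: 0.0
```

>>> jog_arm:
  moves:
    - [[-2.7,-3.0,0],[0,0,-6],0]
    - [[0,0,0],[0,0,-6],0]
    - [[0,0,0],[0,0,-6],0]
    - [[0,0,0],[0,0,-6],0]
    - [[0,0,0],[0,0,-6],0]

```text
time_s: 1.77
eef_pos: [473.4, -17.6, 261.0]
eef_rot: [-0.032, 0.999, 0.0, -0.0]
ft_force: [-0.1, 1.2, 0.3]
width: 85.1
gripper_force: 0.0
```

```bash
python3 - <<'E'
from h import *
s,im,c=shot("wrist"); cv2.imwrite("pics/w1.png",im[:,:,::-1]); 
goto((478,-36,263),93.4)
top=cv2.imread("top0raw.png")[:,:,::-1].copy()
hsv=cv2.cvtColor(im,cv2.COLOR_RGB2HSV)
K,R,o=c
p=np.array([478,-36,122.])-o; u=K@(R.T@p); print("handle guess px",u[:2]/u[2])
E
```

```text
at [473.4 -17.4 261. ] yaw 94.16 shift cm [-0.33 -1.89 -0.2 ] turn z 0.76 down-tilt [-0.0005  0.    ] F [ 0.1  0.3 -0.7] w 85.6 q1,q6 [-0.09 -1.73] t 1.8
handle guess px [237.66376196 186.09981282]
```

View pics/w1.png

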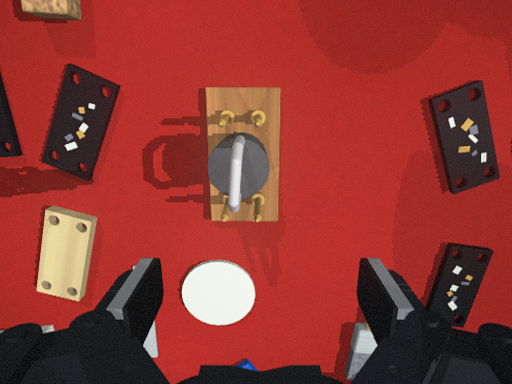

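```bash
python3 - <<'E'
from h import *
im=cv2.imread("pics/w1.png")[:,:,::-1].copy(); s=bot.sense(); c=cam("wrist",s)
hsv=cv2.cvtColor(im,cv2.COLOR_RGB2HSV)
m=(hsv[...,1]<40)&(hsv[...,2]>120); m[:120]=0;m[225:]=0;m[:,:215]=0;m[:,255:]=0
m=m.astype(np.uint8); n,l,st,_=cv2.connectedComponentsWithStats(m); i=1+st[1:,4].argmax(); print(st[i])
k=np.argwhere(l==i)[:,::-1]; P=cast(c,k,124)[:,:2].astype(np.float32)
(x,y),(w,h),a=cv2.minAreaRect(P); print("handle",x,y,w,h,a)
vx,vy,_,_=cv2.fitLine(P,cv2.DIST_L2,0,.01,.01).ravel(); print(np.degrees(np.arctan2(vy,vx)),P.mean(0))
M=masks(im)
for r in rects(M["wood"],c,12,500): print("wood",r)
for r in rects(M["white"],c,8,800): print("white",r)
E
```

```text
[228 136  17  76 841]
handle 467.5787658691406 -37.98542785644531 66.40853118896484 11.34078598022461 0.14405237138271332
-1.125064 [466.921   -37.89384]
wood (620.4, -258.4, 130.2, 62.7, -12.5, [65.0, 252.0])
wood (476.5, -36.1, 159.6, 83.0, 3.9, [244.0, 160.0])
wood (331.4, -243.6, 60.0, 17.5, 86.7, [52.0, 7.0])
white (667.1, -59.7, 98.3, 97.8, -85.8, [218.0, 292.0])
```

```bash
python3 - <<'E'
from h import *
im=cv2.imread("pics/w1.png")[:,:,::-1].copy(); s=bot.sense(); c=cam("wrist",s)
hsv=cv2.cvtColor(im,cv2.COLOR_RGB2HSV)
m=(hsv[...,1]<60)&(hsv[...,2]>40); m[:128]=0;m[225:]=0;m[:,:200]=0;m[:,280:]=0
k=max(cv2.findContours(m.astype(np.uint8),0,1)[0],key=cv2.contourArea)
print(cv2.boundingRect(k)); 
k=k[:,0]; k=k[(k[:,1]<196)&(k[:,1]>142)]
P=cast(c,k,76)[:,:2]
A=np.c_[2*P,np.ones(len(P))]; sol=np.linalg.lstsq(A,(P**2).sum(1),rcond=None)[0]; print("pot",sol[:2],np.sqrt(sol[2]+sol[:2]@sol[:2]))
goto((472,-38,103),89.5)
E
```

```text
(207, 133, 62, 79)
pot [472.83119281 -38.31914699] 30.403041067933938
at [473.4 -17.4 261. ] yaw 94.16 shift cm [ 0.28 -2.04 15.8 ] turn z 4.66 down-tilt [-0.0005  0.    ] F [ 0.1  0.3 -0.7] w 85.6 q1,q6 [-0.09 -1.73] t 1.8
```

>>> jog_arm:
  moves:
    - [[0.15,-1.0,3.5],[0,0,0],0]
    - [[0.13,-1.04,3.5],[0,0,0],0]
    - [[0,0,3.0],[0,0,4.66],0]
    - [[0,0,3.0],[0,0,0],0]
    - [[0,0,2.8],[0,0,0],0]

```text
time_s: 2.23
eef_pos: [471.3, -37.8, 101.4]
eef_rot: [0.012, 1.0, 0.0, -0.0]
ft_force: [0.6, 0.3, -0.2]
width: 85.7
gripper_force: 0.0
```

>>> jog_arm:
  moves:
    - [[0,0,0],[0,0,0],0.5]
    - [[0,0,0],[0,0,0],1]
    - [[0,0,0],[0,0,0],1]
    - [[0,0,0],[0,0,0],1]
    - [[0,0,0],[0,0,0],1]

```text
time_s: 2.65
eef_pos: [472.7, -37.8, 105.1]
eef_rot: [0.011, 1.0, -0.0, 0.001]
ft_force: [-0.3, -0.4, 0.3]
width: 25.9
gripper_force: 0.0
```

>>> jog_arm:
  moves:
    - [[0,0,0],[0,0,0],1]
    - [[0,0,0],[0,0,0],1]
    - [[0,0,0],[0,0,0],1]
    - [[0,0,0],[0,0,0],1]

```text
time_s: 2.98
eef_pos: [472.5, -38.0, 104.5]
eef_rot: [0.011, 1.0, -0.0, 0.001]
ft_force: [-0.1, -2.1, 7.1]
width: 8.1
gripper_force: 58.5
```

```bash
python3 - <<'E'
from h import *
goto((472,-38,103),89.5)
E
```

```text
at [472.5 -38.  104.5] yaw 88.77 shift cm [ 0.05 -0.    0.15] turn z -0.73 down-tilt [ 0.0018 -0.0007] F [-0.1 -2.1  7.1] w 8.1 q1,q6 [-0.13 -1.68] t 3.0
```

>>> jog_arm:
  moves:
    - [[0,0,-1],[0,0,0],1]
    - [[0,0,-2],[0,0,0],1]
    - [[0,0,-3],[0,0,0],1]
    - [[0,0,-3],[0,0,0],1]
    - [[0,0,-2],[0,0,0],1]

```text
time_s: 3.4
eef_pos: [471.9, -37.7, 216.5]
eef_rot: [0.011, 1.0, -0.0, 0.001]
ft_force: [0.5, -0.2, -5.6]
width: 7.8
gripper_force: 58.8
```

>>> jog_arm:
  moves:
    - [[0,0,-1],[0,0,0],1]
    - [[-1,0,0],[0,0,0],1]
    - [[-2,0,0],[0,0,0],1]
    - [[-2.5,0,0],[0,0,0],1]
    - [[-2.5,0,0],[0,0,0],1]

```text
time_s: 3.82
eef_pos: [552.8, -39.4, 221.5]
eef_rot: [0.011, 1.0, 0.0, -0.001]
ft_force: [-0.4, 0.3, -4.3]
width: 8.0
gripper_force: 58.8
```

>>> jog_arm:
  moves:
    - [[-2.5,-0.5,0],[0,0,0],1]
    - [[-2.5,-0.5,0],[0,0,0],1]
    - [[-2.5,-0.5,0],[0,0,0],1]
    - [[-2,-0.3,0],[0,0,0],1]
    - [[-1,0,0],[0,0,0],1]

```text
time_s: 4.23
eef_pos: [658.2, -60.1, 220.1]
eef_rot: [0.011, 1.0, 0.0, -0.002]
ft_force: [0.1, -0.5, -5.6]
width: 7.8
gripper_force: 58.7
```

```bash
python3 - <<'E'
from h import *
s,im,c=shot("wrist","w2")
goto((667,-60.5,101),89.5)
E
```

```text
at [658.6 -59.9 220.2] yaw 88.76 shift cm [-0.88 -0.05 11.92] turn z -0.74 down-tilt [-0.003   0.0005] F [ 0.2  0.4 -6.5] w 8.0 q1,q6 [-0.13 -1.68] t 4.3
```

View pics/w2.png

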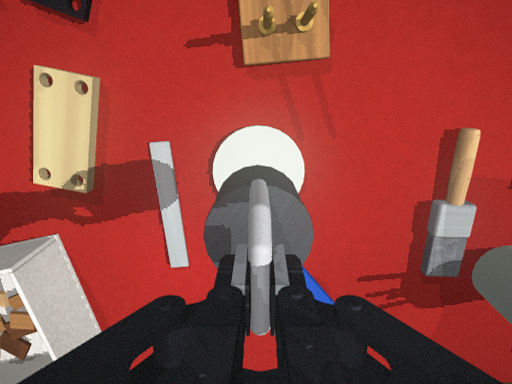

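>>> jog_arm:
  moves:
    - [[-0.85,0,2],[0,0,0],1]
    - [[0,0,3],[0,0,0],1]
    - [[0,0,3],[0,0,0],1]
    - [[0,0,2.5],[0,0,0],1]
    - [[0,0,0.9],[0,0,0],1]

```text
time_s: 4.7
eef_pos: [662.6, -59.4, 103.6]
eef_rot: [0.011, 1.0, 0.0, -0.003]
ft_force: [-1.5, 0.4, -6.3]
width: 7.7
gripper_force: 58.5
```

>>> jog_arm:
  moves:
    - [[0,0,0.2],[0,0,0],1]
    - [[0,0,0.1],[0,0,0],1]
    - [[0,0,0.1],[0,0,0],1]
    - [[0,0,0],[0,0,0],1]

```text
time_s: 5.03
eef_pos: [665.6, -59.9, 107.0]
eef_rot: [0.011, 1.0, -0.0, 0.001]
ft_force: [-0.3, 0.1, -6.2]
width: 7.9
gripper_force: 58.5
```

>>> jog_arm:
  moves:
    - [[0,0,0.3],[0,0,0],1]
    - [[0,0,0.1],[0,0,0],1]
    - [[0,0,0.1],[0,0,0],1]
    - [[0,0,0.1],[0,0,0],1]
    - [[0,0,0],[0,0,0],1]

```text
time_s: 5.45
eef_pos: [665.5, -60.2, 100.6]
eef_rot: [0.011, 1.0, -0.0, 0.001]
ft_force: [-2.2, -1.9, 4.6]
width: 7.7
gripper_force: 59.8
```

>>> jog_arm:
  moves:
    - [[0,0,0],[0,0,0],1]

```text
time_s: 5.53
eef_pos: [665.5, -60.2, 100.6]
eef_rot: [0.011, 1.0, -0.0, 0.001]
ft_force: [-1.7, -3.3, 5.6]
width: 8.2
gripper_force: 59.8
```

>>> jog_arm:
  moves:
    - [[0,0,0],[0,0,0],0.7]
    - [[0,0,0],[0,0,0],0.4]
    - [[0,0,0],[0,0,0],0.2]
    - [[0,0,0],[0,0,0],0.2]
    - [[0,0,0],[0,0,0],0.2]

```text
time_s: 5.95
eef_pos: [665.0, -59.8, 99.3]
eef_rot: [0.011, 1.0, 0.0, 0.0]
ft_force: [0.6, 0.2, -0.1]
width: 67.3
gripper_force: 0.0
```

>>> jog_arm:
  moves:
    - [[0,0,-2],[0,0,0],0.2]
    - [[0,0,-4],[0,0,0],0]
    - [[0,0,-4],[0,0,0],0]
    - [[0,0,-4],[0,0,0],0]
    - [[3,0,-1],[0,0,0],0]

```text
time_s: 6.37
eef_pos: [638.3, -59.4, 256.0]
eef_rot: [0.011, 1.0, -0.0, 0.004]
ft_force: [0.2, -0.1, 1.6]
width: 85.0
gripper_force: 0.0
```

>>> jog_arm:
  moves:
    - [[4,0,0],[0,0,0],0]
    - [[4,0.5,0],[0,0,0],0]
    - [[4,1,0],[0,0,0],0]
    - [[3,1,0],[0,0,0],0]
    - [[0,0,0],[0,0,0],0]

```text
time_s: 6.78
eef_pos: [482.0, -29.8, 250.4]
eef_rot: [0.01, 1.0, 0.0, 0.001]
ft_force: [-0.9, 0.0, -0.0]
width: 85.6
gripper_force: 0.0
```

>>> jog_arm:
  moves:
    - [[0,0,0],[0,0,0],0]
    - [[0,0,0],[0,0,0],0]

```text
time_s: 6.95
eef_pos: [485.9, -31.1, 249.6]
eef_rot: [0.011, 1.0, -0.0, 0.0]
ft_force: [-0.5, -0.6, 0.5]
width: 85.6
gripper_force: 0.0
```

```bash
python3 - <<'E'
from h import *
s,im,c=shot("wrist","w3")
goto((476.5,-36,250),93.5)
M=masks(im)
for r in rects(M["wood"],c,12,500): print("wood",r)
hsv=cv2.cvtColor(im,cv2.COLOR_RGB2HSV)
print("tips guess")
K,R,o=c
for sx in(48,-48):
  for sy in(17,-17):
    a=np.radians(3.6); p=np.array([476.5+sx*np.cos(a)-sy*np.sin(a),-36+sx*np.sin(a)+sy*np.cos(a),86.])
    u=K@(R.T@(p-o)); print((u[:2]/u[2]).round(0))
np.save("w3s.npy",np.r_[s["eef_pos"],s["eef_rot"]])
E
```

```text
at [486.2 -31.2 249.3] yaw 88.78 shift cm [ 0.96 -0.5  -0.07] turn z -4.72 down-tilt [ 0.0001 -0.0001] F [-0.3 -0.6  0.2] w 85.6 q1,q6 [-0.12 -1.67] t 7.0
wood (618.7, -259.8, 130.5, 62.7, -13.0, [81.0, 261.0])
wood (476.0, -36.4, 159.0, 83.1, 3.4, [254.0, 144.0])
wood (330.1, -242.8, 59.9, 17.9, 88.8, [46.0, 8.0])
tips guess
[276. 212.]
[241. 215.]
[268. 110.]
[230. 114.]
```

View pics/w3.png

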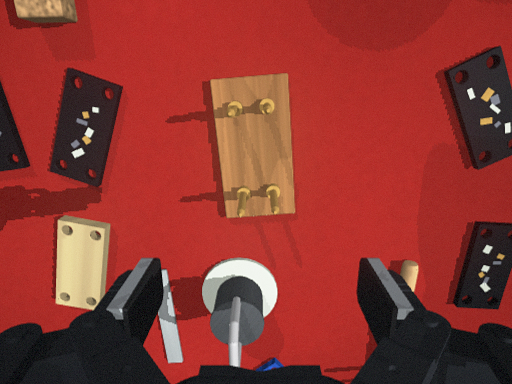

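The stand is empty: its base is centred at pixel (254,144) with all four pins visible. The pot stands upright on the tile at (240,290). Next is the nearest panel, the black one at (86,127).

>>> jog_arm:
  moves:
    - [[0.6,-3.96,0],[0,0,0],0]
    - [[0.6,-3.96,0],[0,0,0],0]
    - [[0.6,-3.96,0],[0,0,0],0]
    - [[0.6,-3.96,0],[0,0,0],0]
    - [[0.6,-3.96,0],[0,0,0],0]

```text
time_s: 7.42
eef_pos: [451.3, -230.7, 248.8]
eef_rot: [0.011, 1.0, 0.0, -0.0]
ft_force: [1.1, 0.5, -0.6]
width: 85.3
gripper_force: 0.0
```

>>> jog_arm:
  moves:
    - [[0,0,0],[0,0,6.7],0]
    - [[0,0,0],[0,0,6.7],0]
    - [[0,0,0],[0,0,6.7],0]
    - [[0,0,0],[0,0,0],0]
    - [[0,0,0],[0,0,0],0]

```text
time_s: 7.83
eef_pos: [451.8, -228.8, 248.8]
eef_rot: [0.183, 0.983, 0.0, -0.001]
ft_force: [0.9, 0.8, 0.3]
width: 85.5
gripper_force: 0.0
```

```bash
cat > look.py <<'E'
from h import *
import sys
fn,col,z,zt=sys.argv[1],sys.argv[2],float(sys.argv[3]),float(sys.argv[4])
s,im,c=shot("wrist",fn); M=masks(im)
R=[r for r in rects(M[col],c,z,1500) if 100<r[2]<140 and 45<r[3]<75]
R.sort(key=lambda r:np.hypot(r[0]-s["eef_pos"][0],r[1]-s["eef_pos"][1]))
for r in R[:2]: print(col,r)
r=R[0]; goto((r[0],r[1],zt),r[4]+90)
E
python3 look.py w4 black 10 -1
```

```text
Traceback (most recent call last):
  File "look.py", line 8, in <module>
    r=R[0]; goto((r[0],r[1],zt),r[4]+90)
      ~^^^
IndexError: list index out of range
```

View pics/w4.png

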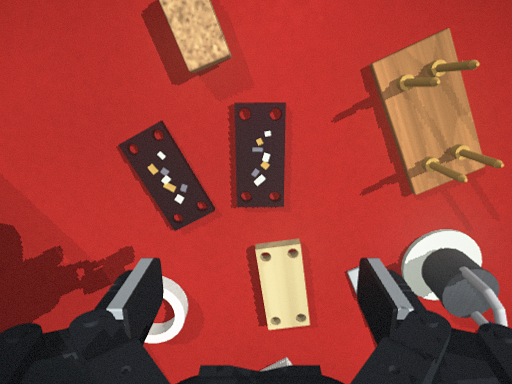

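The panel is at (261,155), square to the tool and inlay up, with its neighbour at (167,175). The colour threshold was too tight, so I'm fixing it.

```bash
python3 - <<'E'
from h import *
im=cv2.imread("pics/w4.png")[:,:,::-1].copy(); hsv=cv2.cvtColor(im,cv2.COLOR_RGB2HSV)
for p in ((245,150),(275,190),(261,107),(150,165),(237,195),(228,150),(40,230),(262,212)): print(p,hsv[p[1],p[0]])
E
sed -i 's/black=.*& V>45)),//; s/black=(V<60)&~(red&(V>45))/black=(S<130)\&(V<75)/' h.py
cat > look.py <<'E'
from h import *
import sys
fn,col,z,zt=sys.argv[1],sys.argv[2],float(sys.argv[3]),float(sys.argv[4])
s,im,c=shot("wrist",fn); M=masks(im)
R=[r for r in rects(M[col],c,z,1500) if 100<r[2]<140 and 45<r[3]<75]
R.sort(key=lambda r:np.hypot(r[0]-s["eef_pos"][0],r[1]-s["eef_pos"][1]))
for r in R[:2]: print(col,r)
r=R[0]; goto((r[0],r[1],zt),r[4]+90)
E
python3 look.py w4b black 10 -1
```

```text
(245, 150) [178  75  65]
(275, 190) [ 0 63 65]
(261, 107) [174 104  71]
(150, 165) [ 18 141 199]
(237, 195) [177 122  65]
(228, 150) [  1 200 193]
(40, 230) [  1 196 176]
(262, 212) [  1 189 190]
black (449.9, -227.8, 119.3, 54.9, -21.0, [260.0, 154.0])
black (434.6, -336.3, 118.0, 58.1, 6.7, [167.0, 174.0])
at [ 451.6 -228.5  249. ] yaw 68.9 shift cm [ 0.17 -0.   25.  ] turn z -0.1 down-tilt [-0.0006  0.0003] F [-0.8  0.1 -0.4] w 85.4 q1,q6 [-0.52 -1.72] t 7.9
```

>>> jog_arm:
  moves:
    - [[0.17,0,4],[0,0,0],0]
    - [[0,0,4.1],[0,0,0],0]
    - [[0,0,4.1],[0,0,0],0]
    - [[0,0,4.1],[0,0,0],0]
    - [[0,0,4],[0,0,0],0]

```text
time_s: 8.35
eef_pos: [449.6, -227.4, 44.5]
eef_rot: [0.183, 0.983, -0.0, 0.0]
ft_force: [1.4, 0.6, -0.1]
width: 85.3
gripper_force: 0.0
```

>>> jog_arm:
  moves:
    - [[0,0,2],[0,0,0],0]
    - [[0,0,1],[0,0,0],0]
    - [[0,0,0.6],[0,0,0],0]
    - [[0,0,0],[0,0,0],0]
    - [[0,0,0],[0,0,0],0]

```text
time_s: 8.77
eef_pos: [450.5, -228.1, 11.7]
eef_rot: [0.185, 0.983, -0.0, 0.001]
ft_force: [-0.4, -0.5, 1.4]
width: 85.3
gripper_force: 0.0
```

```bash
python3 -c "
from h import *
goto((450,-228,-1),69)"
```

```text
at [ 450.5 -228.1   11.7] yaw 68.72 shift cm [ 0.06 -0.01  1.27] turn z -0.28 down-tilt [ 0.0015 -0.0009] F [-0.4 -0.5  1.4] w 85.3 q1,q6 [-0.52 -1.72] t 8.8
```

>>> jog_arm:
  moves:
    - [[0,0,0.7],[0,0,0],0]
    - [[0,0,0.5],[0,0,0],0]
    - [[0,0,0],[0,0,0],0.15]
    - [[0,0,0],[0,0,0],0.25]
    - [[0,0,0],[0,0,0],0.3]

```text
time_s: 9.18
eef_pos: [449.9, -227.8, -1.4]
eef_rot: [0.185, 0.983, -0.0, 0.0]
ft_force: [-0.4, 0.0, -0.3]
width: 59.7
gripper_force: 0.0
```

>>> jog_arm:
  moves:
    - [[0,0,0],[0,0,0],1]
    - [[0,0,0],[0,0,0],1]
    - [[0,0,0],[0,0,0],1]
    - [[0,0,0],[0,0,0],1]

```text
time_s: 9.52
eef_pos: [450.1, -227.9, -0.9]
eef_rot: [0.185, 0.983, -0.0, 0.0]
ft_force: [-1.8, 0.9, 5.8]
width: 54.0
gripper_force: 63.8
```

>>> jog_arm:
  moves:
    - [[0,0,-1],[0,0,0],1]
    - [[0,0,-3],[0,0,0],1]
    - [[0,0,-4],[0,0,0],1]
    - [[0,0,-4],[0,0,0],1]
    - [[0,0,-1],[0,0,-6.2],1]

```text
time_s: 9.93
eef_pos: [451.3, -228.6, 135.7]
eef_rot: [0.133, 0.991, -0.001, 0.004]
ft_force: [1.1, -0.7, 0.1]
width: 54.5
gripper_force: 63.7
```

>>> jog_arm:
  moves:
    - [[0,0,0],[0,0,-6.2],1]
    - [[0,0,0],[0,0,-6.2],1]
    - [[0,0,0],[0,0,-6.2],1]
    - [[-0.7,3.5,0],[0,0,0],1]
    - [[-0.7,3.5,0],[0,0,0],1]

```text
time_s: 10.35
eef_pos: [459.2, -157.1, 129.0]
eef_rot: [-0.029, 1.0, -0.0, 0.0]
ft_force: [1.1, 0.7, -0.7]
width: 54.1
gripper_force: 63.7
```

>>> jog_arm:
  moves:
    - [[-0.7,3.5,0],[0,0,0],1]
    - [[-0.7,3.5,0],[0,0,0],1]
    - [[-0.5,3,0],[0,0,0],1]
    - [[-0.5,2,0],[0,0,0],1]
    - [[0,0,0],[0,0,0],1]

```text
time_s: 10.77
eef_pos: [476.4, -32.7, 129.2]
eef_rot: [-0.032, 0.999, 0.0, 0.0]
ft_force: [0.6, -0.8, -1.7]
width: 54.0
gripper_force: 63.8
```

>>> jog_arm:
  moves:
    - [[0,0,0],[0,0,0],1]
    - [[0,0,0],[0,0,0],1]

```text
time_s: 10.93
eef_pos: [476.1, -36.1, 128.8]
eef_rot: [-0.03, 1.0, -0.0, 0.0]
ft_force: [0.6, 0.1, -1.4]
width: 53.8
gripper_force: 63.8
```

```bash
python3 -c "
from h import *
s,im,c=shot('wrist','w5')
goto((476.2,-36.3,100),93.5)"
```

```text
at [476.1 -36.4 128.6] yaw 93.45 shift cm [-0.01  0.01  2.86] turn z -0.05 down-tilt [ 0.0002 -0.0002] F [ 0.5  0.4 -1.1] w 53.8 q1,q6 [-0.13 -1.76] t 11.0
```

View pics/w5.png

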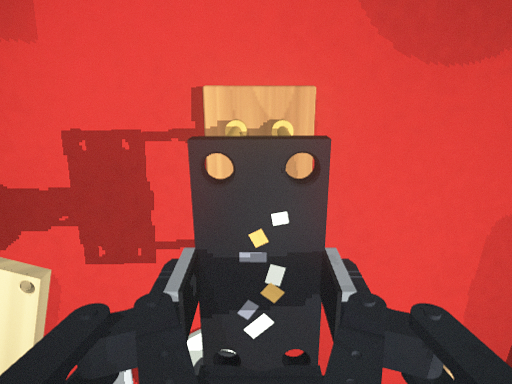

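```bash
python3 - <<'E'
from h import *
im=cv2.imread("pics/w5.png")[:,:,::-1].copy(); s=bot.sense(); c=cam("wrist",s); hsv=cv2.cvtColor(im,cv2.COLOR_RGB2HSV)
m=((hsv[...,1]>90)&(hsv[...,2]>110)).astype(np.uint8)
out=[]
for k in cv2.findContours(m,0,1)[0]:
    x,y,w,h=cv2.boundingRect(k)
    if 20<w<45 and 15<h<40 and 145<y<190: 
        P=cast(c,k[:,0],139.5)[:,:2]; q=(P.min(0)+P.max(0))/2; out.append(q); print("hole px",x+w/2,y+h/2,w,h,q.round(1))
a=np.radians(3.5); Rr=np.array([[np.cos(a),-np.sin(a)],[np.sin(a),np.cos(a)]])
for sy in (17,-17): print("pin",(np.array([476.2,-36.3])+Rr@[-48,sy]).round(1))
K,R,o=c
for sy in (17,-17):
  for z in (22,86):
    p=np.r_[np.array([476.2,-36.3])+Rr@[-48,sy],z]; u=K@(R.T@(p-o)); print(z,(u[:2]/u[2]).round(0))
# panel yaw from its near edge/sides
b=((hsv[...,2]<75)&(hsv[...,1]<130)); pts=[]
for y in range(160,240,4):
    xs=np.where(b[y,150:400])[0]+150; pts.append((xs.min(),y,xs.max(),y))
pts=np.array(pts,float)
for i in (0,2):
    P=cast(c,pts[:,i:i+2],139.5)[:,:2].astype(np.float32); v=cv2.fitLine(P,cv2.DIST_HUBER,0,.01,.01).ravel(); print("side yaw",np.degrees(np.arctan(v[1]/v[0])).round(2),P.mean(0))
E
```

```text
hole px 219.5 166.0 29 26 [427.7 -55.1]
hole px 300.0 165.5 30 27 [425.6 -23. ]
pin [427.3 -22.3]
pin [429.3 -56.2]
22 [282. 131.]
86 [290. 146.]
22 [236. 131.]
86 [228. 146.]
side yaw -7.62 [442.077   -63.71389]
side yaw 11.33 [438.95996  -12.511225]
```

The panel's holes match the pins to under 1 mm. The two near holes at (219,166) and (300,166) cast to within 0.5 mm of the pin positions after allowing for hole depth. Lowering now.

>>> jog_arm:
  moves:
    - [[0,0,2],[0,0,0],1]
    - [[0,0,1.5],[0,0,0],1]
    - [[0,0,0.5],[0,0,0],1]
    - [[0,0,0.5],[0,0,0],1]
    - [[0,0,0.5],[0,0,0],1]

```text
time_s: 11.4
eef_pos: [476.4, -36.3, 78.6]
eef_rot: [-0.03, 1.0, -0.0, 0.0]
ft_force: [0.7, 0.4, -0.6]
width: 53.7
gripper_force: 63.8
```

>>> jog_arm:
  moves:
    - [[0,0,0.5],[0,0,0],1]
    - [[0,0,0.5],[0,0,0],1]
    - [[0,0,0],[0,0,0],1]

```text
time_s: 11.65
eef_pos: [475.9, -35.8, 67.6]
eef_rot: [-0.03, 1.0, 0.0, -0.0]
ft_force: [-0.4, 0.0, -1.4]
width: 53.8
gripper_force: 63.8
```

>>> jog_arm:
  moves:
    - [[0,0,1],[0,0,0],1]
    - [[0,0,1],[0,0,0],1]
    - [[0,0,1],[0,0,0],1]
    - [[0,0,0.9],[0,0,0],1]
    - [[0,0,0.4],[0,0,0],1]

```text
time_s: 12.07
eef_pos: [475.4, -35.7, 23.3]
eef_rot: [-0.03, 1.0, 0.0, -0.001]
ft_force: [0.3, -0.3, -1.5]
width: 53.9
gripper_force: 63.8
```

>>> jog_arm:
  moves:
    - [[0,0,0.1],[0,0,0],1]
    - [[0,0,0.1],[0,0,0],1]
    - [[0,0,0.1],[0,0,0],1]
    - [[0,0,0],[0,0,0],1]

```text
time_s: 12.4
eef_pos: [476.3, -35.8, 22.5]
eef_rot: [-0.03, 1.0, -0.0, 0.0]
ft_force: [0.4, 0.6, -1.9]
width: 53.9
gripper_force: 63.8
```

>>> jog_arm:
  moves:
    - [[0,0,0.1],[0,0,0],1]
    - [[0,0,0.1],[0,0,0],1]
    - [[0,0,0],[0,0,0],1]
    - [[0,0,0],[0,0,0],1]

```text
time_s: 12.73
eef_pos: [476.5, -35.8, 21.1]
eef_rot: [-0.03, 1.0, -0.0, 0.0]
ft_force: [-2.7, 0.5, 7.7]
width: 54.0
gripper_force: 64.6
```

>>> jog_arm:
  moves:
    - [[0,0,0],[0,0,0],0.3]
    - [[0,0,0],[0,0,0],0.1]
    - [[0,0,0],[0,0,0],0]
    - [[0,0,0],[0,0,0],0]
    - [[0,0,-2],[0,0,0],0]

```text
time_s: 13.15
eef_pos: [474.4, -35.5, 37.3]
eef_rot: [-0.03, 1.0, 0.0, -0.002]
ft_force: [0.2, 0.4, -0.7]
width: 85.5
gripper_force: 0.0
```

>>> jog_arm:
  moves:
    - [[0,0,-4],[0,0,0],0]
    - [[0,0,-4],[0,0,0],0]
    - [[0,0,-4],[0,0,0],0]
    - [[0.73,-3.7,-1.1],[0,0,0],0]
    - [[0.73,-3.7,-1.1],[0,0,0],0]

```text
time_s: 13.57
eef_pos: [466.6, -110.4, 185.0]
eef_rot: [-0.032, 0.999, -0.001, 0.002]
ft_force: [0.1, -0.2, -1.4]
width: 85.6
gripper_force: 0.0
```

>>> jog_arm:
  moves:
    - [[0.73,-3.7,-1.1],[0,0,0],0]
    - [[0.73,-3.7,-1.1],[0,0,0],0]
    - [[0.73,-3.7,-1.1],[0,0,0],0]
    - [[0.73,-3.7,-1.1],[0,0,0],0]
    - [[0.73,-3.7,-1.1],[0,0,0],0]

```text
time_s: 13.98
eef_pos: [440.1, -299.2, 237.9]
eef_rot: [-0.03, 1.0, -0.0, 0.0]
ft_force: [0.3, 1.1, -0.2]
width: 85.6
gripper_force: 0.0
```

>>> jog_arm:
  moves:
    - [[0.73,-3.7,-1.1],[0,0,0],0]
    - [[0,0,0],[0,0,-3.2],0]
    - [[0,0,0],[0,0,0],0]
    - [[0,0,0],[0,0,0],0]
    - [[0,0,0],[0,0,0],0]

```text
time_s: 14.4
eef_pos: [435.9, -333.9, 247.9]
eef_rot: [-0.058, 0.998, 0.0, -0.0]
ft_force: [-0.4, -0.5, 0.6]
width: 85.5
gripper_force: 0.0
```

```bash
python3 look.py w6 black 10 12; python3 - <<'E'
from h import *
im=bot.camera("top"); cv2.imwrite("top1raw.png",im[:,:,::-1]); c=cam("top")
for n,z in (("black",10),("pale",16),("white",8)):
    for r in rects(masks(im)[n],c,z): 
        if r[2]<130 and r[5][1]<270: print(n,r)
E
```

```text
black (434.9, -337.6, 118.2, 54.9, 6.9, [256.0, 154.0])
black (488.3, -42.2, 136.9, 47.2, 19.6, [497.0, 226.0])
at [ 436.  -333.8  248. ] yaw 96.67 shift cm [ 0.15 -0.37 23.6 ] turn z -0.23 down-tilt [-0.0002  0.0003] F [ 0.1 -1.   0.4] w 85.8 q1,q6 [-0.7  -2.39] t 14.4
black (440.5, 221.1, 119.7, 55.8, 25.2, [180.0, 239.0])
black (479.5, -36.4, 120.6, 56.9, 3.9, [271.0, 227.0])
black (509.2, -453.3, 122.8, 31.7, -44.6, [417.0, 220.0])
black (636.7, 258.6, 119.5, 57.1, -4.5, [169.0, 169.0])
black (801.9, 376.3, 117.6, 25.7, -8.4, [131.0, 110.0])
black (836.2, 595.3, 81.8, 37.6, -8.8, [55.0, 101.0])
pale (620.6, -260.6, 120.6, 55.8, -13.0, [350.0, 179.0])
pale (785.4, 437.2, 121.6, 54.1, -73.1, [111.0, 113.0])
pale (889.6, 436.1, 102.3, 47.8, 81.7, [113.0, 80.0])
white (590.6, -435.9, 92.5, 86.4, -88.7, [411.0, 191.0])
white (597.7, 484.9, 53.9, 51.5, -42.5, [89.0, 181.0])
white (668.5, -61.0, 97.2, 96.5, -79.0, [283.0, 160.0])
white (827.1, 497.7, 84.3, 44.6, -88.6, [88.0, 102.0])
```

>>> jog_arm:
  moves:
    - [[0.15,-0.37,4],[0,0,0],0]
    - [[0,0,4.1],[0,0,-0.2],0]
    - [[0,0,4.1],[0,0,0],0]
    - [[0,0,4.1],[0,0,0],0]
    - [[0,0,4],[0,0,0],0]

```text
time_s: 14.92
eef_pos: [434.7, -337.5, 43.5]
eef_rot: [-0.06, 0.998, -0.0, 0.0]
ft_force: [0.2, -0.6, 0.0]
width: 85.3
gripper_force: 0.0
```

>>> jog_arm:
  moves:
    - [[0,0,2],[0,0,0],0]
    - [[0,0,1],[0,0,0],0]
    - [[0,0,0.5],[0,0,0],0]
    - [[0,0,0],[0,0,0],0]
    - [[0,0,0],[0,0,0],0]

```text
time_s: 15.33
eef_pos: [435.5, -339.0, 12.0]
eef_rot: [-0.06, 0.998, -0.001, 0.001]
ft_force: [0.1, -0.3, 1.0]
width: 85.3
gripper_force: 0.0
```

>>> jog_arm:
  moves:
    - [[0,0,0.7],[0,0,0],0]
    - [[0,0,0.5],[0,0,0],0]
    - [[0,0,0],[0,0,0],0.15]
    - [[0,0,0],[0,0,0],0.25]
    - [[0,0,0],[0,0,0],0.3]

```text
time_s: 15.75
eef_pos: [434.8, -338.7, -1.5]
eef_rot: [-0.06, 0.998, -0.0, 0.0]
ft_force: [0.0, -0.1, 0.2]
width: 59.8
gripper_force: 0.0
```

>>> jog_arm:
  moves:
    - [[0,0,0],[0,0,0],1]
    - [[0,0,0],[0,0,0],1]
    - [[0,0,0],[0,0,0],1]
    - [[0,0,0],[0,0,0],1]

```text
time_s: 16.08
eef_pos: [435.1, -338.9, -0.9]
eef_rot: [-0.06, 0.998, -0.0, 0.0]
ft_force: [-1.3, 0.5, 5.7]
width: 53.8
gripper_force: 63.7
```

```bash
python3 -c "
from h import *
goto((434.9,-337.6,-1),96.9)
goto((476.2,-36.3,130),93.5)"
```

```text
at [ 435.1 -338.9   -0.9] yaw 96.87 shift cm [-0.    0.13  0.01] turn z -0.03 down-tilt [ 0.0007 -0.0007] F [-1.3  0.5  5.7] w 53.8 q1,q6 [-0.71 -2.4 ] t 16.1
at [ 435.1 -338.9   -0.9] yaw 96.87 shift cm [ -7.71  29.54 -13.11] turn z 3.37 down-tilt [ 0.0007 -0.0007] F [-1.3  0.5  5.7] w 53.8 q1,q6 [-0.71 -2.4 ] t 16.1
```

>>> jog_arm:
  moves:
    - [[0,0,-1],[0,0,0],1]
    - [[0,0,-3],[0,0,0],1]
    - [[0,0,-4],[0,0,0],1]
    - [[0,0,-4],[0,0,0],1]
    - [[0,0,-1],[0,0,0],1]

```text
time_s: 16.5
eef_pos: [436.2, -339.8, 135.8]
eef_rot: [-0.06, 0.998, -0.003, 0.003]
ft_force: [0.5, 0.1, 0.1]
width: 53.9
gripper_force: 63.6
```

>>> jog_arm:
  moves:
    - [[-0.86,3.28,0],[0,0,0],1]
    - [[-0.86,3.28,0],[0,0,0],1]
    - [[-0.86,3.28,0],[0,0,0],1]
    - [[-0.86,3.28,0],[0,0,0],1]
    - [[-0.86,3.28,0],[0,0,0],1]

```text
time_s: 16.92
eef_pos: [457.6, -169.2, 129.0]
eef_rot: [-0.06, 0.998, -0.0, 0.0]
ft_force: [0.9, -0.1, -0.5]
width: 53.5
gripper_force: 63.5
```

>>> jog_arm:
  moves:
    - [[-0.86,3.28,0],[0,0,0],1]
    - [[-0.86,3.28,0],[0,0,0],1]
    - [[-0.86,3.28,0],[0,0,0],1]
    - [[-0.84,3.3,0],[0,0,0],1]
    - [[0,0,0],[0,0,3.37],1]

```text
time_s: 17.33
eef_pos: [476.3, -31.7, 129.1]
eef_rot: [-0.033, 0.999, 0.001, 0.001]
ft_force: [0.3, -1.5, -0.6]
width: 53.8
gripper_force: 63.6
```

>>> jog_arm:
  moves:
    - [[0,0,0],[0,0,0],1]
    - [[0,0,0],[0,0,0],1]
    - [[0,0,0],[0,0,0],1]

```text
time_s: 17.58
eef_pos: [476.0, -36.7, 128.6]
eef_rot: [-0.031, 1.0, -0.0, 0.0]
ft_force: [0.5, 0.1, -0.8]
width: 53.8
gripper_force: 63.6
```

```bash
cat > holes.py <<'E'
from h import *
import sys
th=float(sys.argv[2]) if len(sys.argv)>2 else 10
s,im,c=shot("wrist",sys.argv[1]); hsv=cv2.cvtColor(im,cv2.COLOR_RGB2HSV)
zt=s["eef_pos"][2]+.9+th
m=((hsv[...,1]>90)&(hsv[...,2]>110)) if th==10 else ~masks(im)["pale"]
Q=[]
for k in cv2.findContours(m.astype(np.uint8),1,1)[0]:
    x,y,w,h=cv2.boundingRect(k)
    if 18<w<45 and 12<h<45 and 130<y<195 and 180<x<330:
        P=cast(c,k[:,0],zt)[:,:2]; q=(P.min(0)+P.max(0))/2; Q.append(q); print("hole px",x+w/2,y+h/2,w,h,q.round(1))
print("mean",np.mean(Q,0).round(1),"(first fit gave 426.6 -39.0 for TCP 476.1 -36.4, diff y 32.1)")
goto((476.2,-36.3,92),93.5)
E
python3 holes.py w7
```

```text
mean nan (first fit gave 426.6 -39.0 for TCP 476.1 -36.4, diff y 32.1)
at [476.  -36.9 128.5] yaw 93.51 shift cm [-0.03  0.06  3.65] turn z 0.01 down-tilt [ 0.0001 -0.0001] F [-0.3  0.4 -0.6] w 54.0 q1,q6 [-0.13 -1.76] t 17.6
  return _methods._mean(a, axis=axis, dtype=dtype,
  ret = ret.dtype.type(ret / rcount)
```

>>> jog_arm:
  moves:
    - [[0,0.06,2],[0,0,0],1]
    - [[0,0,1.5],[0,0,0],1]
    - [[0,0,0.5],[0,0,0],1]
    - [[0,0,0.5],[0,0,0],1]
    - [[0,0,0.5],[0,0,0],1]

```text
time_s: 18.05
eef_pos: [476.2, -36.0, 78.5]
eef_rot: [-0.03, 1.0, -0.0, 0.0]
ft_force: [0.6, 0.1, -0.0]
width: 54.0
gripper_force: 63.6
```

>>> jog_arm:
  moves:
    - [[0,0,0.5],[0,0,0],1]
    - [[0,0,0.5],[0,0,0],1]
    - [[0,0,0],[0,0,0],1]

```text
time_s: 18.3
eef_pos: [475.7, -35.5, 67.6]
eef_rot: [-0.031, 1.0, 0.0, -0.0]
ft_force: [0.4, -0.4, -0.5]
width: 54.3
gripper_force: 63.6
```

Threaded freely, so on to the full depth (TCP about 31).

>>> jog_arm:
  moves:
    - [[0,0,1],[0,0,0],1]
    - [[0,0,1],[0,0,0],1]
    - [[0,0,0.9],[0,0,0],1]
    - [[0,0,0.4],[0,0,0],1]
    - [[0,0,0.1],[0,0,0],1]

```text
time_s: 18.72
eef_pos: [475.4, -35.4, 32.9]
eef_rot: [-0.031, 1.0, 0.0, -0.001]
ft_force: [0.4, -0.9, -1.1]
width: 54.1
gripper_force: 63.6
```

>>> jog_arm:
  moves:
    - [[0,0,0.1],[0,0,0],1]
    - [[0,0,0.1],[0,0,0],1]
    - [[0,0,0.1],[0,0,0],1]
    - [[0,0,0],[0,0,0],1]
    - [[0,0,0],[0,0,0],1]

```text
time_s: 19.13
eef_pos: [476.1, -35.5, 31.5]
eef_rot: [-0.031, 1.0, -0.0, 0.0]
ft_force: [-0.2, 1.0, -0.8]
width: 53.8
gripper_force: 63.6
```

>>> jog_arm:
  moves:
    - [[0,0,0.1],[0,0,0],1]
    - [[0,0,0.05],[0,0,0],1]
    - [[0,0,0],[0,0,0],1]
    - [[0,0,0],[0,0,0],1]

```text
time_s: 19.47
eef_pos: [476.3, -35.5, 31.0]
eef_rot: [-0.031, 1.0, -0.0, 0.0]
ft_force: [-7.6, 0.7, 14.4]
width: 54.1
gripper_force: 65.2
```

>>> jog_arm:
  moves:
    - [[0,0,0],[0,0,0],0.3]
    - [[0,0,0],[0,0,0],0.1]
    - [[0,0,0],[0,0,0],0]
    - [[0,0,0],[0,0,0],0]
    - [[0,0,-2],[0,0,0],0]

```text
time_s: 19.88
eef_pos: [474.2, -35.3, 46.7]
eef_rot: [-0.031, 1.0, 0.0, -0.003]
ft_force: [0.9, 0.4, -1.0]
width: 85.3
gripper_force: 0.0
```

>>> jog_arm:
  moves:
    - [[0,0,-4],[0,0,0],0]
    - [[0,0,-4],[0,0,0],0]
    - [[0,0,-4],[0,0,0],0]
    - [[0.28,3.69,-1.1],[0,0,0],0]
    - [[0.28,3.69,-1.1],[0,0,0],0]

```text
time_s: 20.3
eef_pos: [466.3, 37.6, 194.3]
eef_rot: [-0.029, 1.0, -0.0, 0.002]
ft_force: [0.9, 0.3, -1.8]
width: 85.1
gripper_force: 0.0
```

>>> jog_arm:
  moves:
    - [[0.28,3.69,-1.1],[0,0,0],0]
    - [[0.28,3.69,-1.1],[0,0,0],0]
    - [[0.28,3.69,-1.1],[0,0,0],0]
    - [[0.28,3.69,-1.1],[0,0,0],0]
    - [[0.28,3.69,-1.1],[0,0,0],0]

```text
time_s: 20.72
eef_pos: [439.9, 222.9, 247.4]
eef_rot: [-0.031, 1.0, 0.0, 0.0]
ft_force: [1.6, -0.2, 1.0]
width: 85.6
gripper_force: 0.0
```

>>> jog_arm:
  moves:
    - [[0,0,0],[0,0,-5.42],0]
    - [[0,0,0],[0,0,-5.42],0]
    - [[0,0,0],[0,0,-5.42],0]
    - [[0,0,0],[0,0,-5.42],0]
    - [[0,0,0],[0,0,0],0]

```text
time_s: 21.13
eef_pos: [440.6, 221.3, 246.6]
eef_rot: [-0.22, 0.975, -0.0, -0.0]
ft_force: [0.1, -0.2, -0.3]
width: 85.6
gripper_force: 0.0
```

>>> jog_arm:
  moves:
    - [[0,0,0],[0,0,0],0]
    - [[0,0,0],[0,0,0],0]

```text
time_s: 21.3
eef_pos: [440.7, 221.1, 246.7]
eef_rot: [-0.216, 0.976, -0.0, -0.0]
ft_force: [0.5, 0.0, -0.4]
width: 85.4
gripper_force: 0.0
```

```bash
python3 look.py w8 black 10 -1
```

```text
black (444.9, 225.1, 103.8, 54.6, 25.2, [262.0, 154.0])
black (632.8, 258.9, 122.9, 56.3, -4.5, [224.0, 298.0])
at [440.7 221.1 246.7] yaw 115.02 shift cm [-0.56  0.19 24.77] turn z -0.18 down-tilt [-0.0001 -0.    ] F [ 0.6 -0.9 -0.2] w 85.5 q1,q6 [ 0.41 -1.59] t 21.4
```

View pics/w8.png

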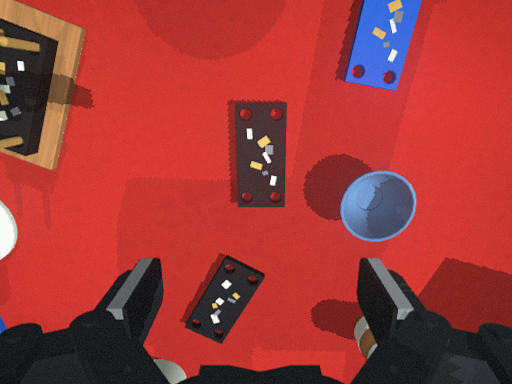

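Panel C is at (261,154) and clear of the bowl at (378,206). The mask cut its brighter end (length 104 instead of 119), so I'm widening it.

```bash
sed -i 's/black=(S<130)&(V<75)/black=(V<100)\&(S<170)/' h.py; python3 look.py w9 black 10 -1
```

```text
black (438.2, 221.7, 118.8, 55.7, 25.2, [261.0, 154.0])
black (632.7, 258.7, 124.0, 57.4, -4.5, [224.0, 299.0])
at [440.7 221.1 246.8] yaw 115.06 shift cm [ 0.2   0.16 24.78] turn z -0.14 down-tilt [0. 0.] F [0.1 0.3 0.1] w 85.2 q1,q6 [ 0.41 -1.59] t 21.4
```

>>> jog_arm:
  moves:
    - [[0.2,0.16,4],[0,0,0],0]
    - [[0,0,4.1],[0,0,-0.14],0]
    - [[0,0,4.1],[0,0,0],0]
    - [[0,0,4.1],[0,0,0],0]
    - [[0,0,4],[0,0,0],0]

```text
time_s: 21.82
eef_pos: [437.8, 221.5, 42.0]
eef_rot: [-0.218, 0.976, 0.0, 0.0]
ft_force: [1.0, 0.6, -0.2]
width: 85.6
gripper_force: 0.0
```

>>> jog_arm:
  moves:
    - [[0,0,2],[0,0,0],0]
    - [[0,0,1],[0,0,0],0]
    - [[0,0,0.4],[0,0,0],0]
    - [[0,0,0],[0,0,0],0]
    - [[0,0,0],[0,0,0],0]

```text
time_s: 22.23
eef_pos: [439.0, 222.1, 11.4]
eef_rot: [-0.219, 0.976, 0.0, 0.001]
ft_force: [0.8, 1.4, 0.7]
width: 85.6
gripper_force: 0.0
```

>>> jog_arm:
  moves:
    - [[0,0,0.7],[0,0,0],0]
    - [[0,0,0.5],[0,0,0],0]
    - [[0,0,0],[0,0,0],0.15]
    - [[0,0,0],[0,0,0],0.25]
    - [[0,0,0],[0,0,0],0.3]

```text
time_s: 22.65
eef_pos: [438.2, 221.8, -2.0]
eef_rot: [-0.219, 0.976, 0.0, 0.0]
ft_force: [-0.5, 0.9, 1.2]
width: 59.7
gripper_force: 0.0
```

>>> jog_arm:
  moves:
    - [[0,0,0],[0,0,0],1]
    - [[0,0,0],[0,0,0],1]
    - [[0,0,0],[0,0,0],1]
    - [[0,0,0],[0,0,0],1]

```text
time_s: 22.98
eef_pos: [438.5, 221.9, -1.4]
eef_rot: [-0.219, 0.976, 0.0, 0.0]
ft_force: [-1.6, -0.4, 5.6]
width: 54.3
gripper_force: 63.8
```

```bash
python3 -c "
from h import *
goto((438.2,221.7,-1),115.2)
goto((476.2,-36.3,130),93.5)"
```

```text
at [438.5 221.9  -1.4] yaw 115.33 shift cm [ 0.04 -0.01 -0.04] turn z 0.13 down-tilt [0.0008 0.0004] F [-1.6 -0.4  5.6] w 54.3 q1,q6 [ 0.42 -1.6 ] t 23.0
at [438.5 221.9  -1.4] yaw 115.33 shift cm [  7.63 -24.95 -13.15] turn z 21.83 down-tilt [0.0008 0.0004] F [-1.6 -0.4  5.6] w 54.3 q1,q6 [ 0.42 -1.6 ] t 23.0
```

>>> jog_arm:
  moves:
    - [[0,0,-1],[0,0,0],1]
    - [[0,0,-3],[0,0,0],1]
    - [[0,0,-4],[0,0,0],1]
    - [[0,0,-4],[0,0,0],1]
    - [[0,0,-1],[0,0,0],1]

```text
time_s: 23.4
eef_pos: [439.8, 222.5, 135.1]
eef_rot: [-0.219, 0.976, 0.001, 0.004]
ft_force: [-0.4, 1.4, 0.5]
width: 53.9
gripper_force: 63.7
```

>>> jog_arm:
  moves:
    - [[0.95,-3.12,0],[0,0,0],1]
    - [[0.95,-3.12,0],[0,0,0],1]
    - [[0.95,-3.12,0],[0,0,0],1]
    - [[0.95,-3.12,0],[0,0,0],1]
    - [[0.95,-3.12,0],[0,0,0],1]

```text
time_s: 23.82
eef_pos: [461.8, 59.0, 128.4]
eef_rot: [-0.219, 0.976, -0.0, 0.0]
ft_force: [0.8, 0.4, -0.3]
width: 53.9
gripper_force: 63.7
```

>>> jog_arm:
  moves:
    - [[0.95,-3.12,0],[0,0,0],1]
    - [[0.95,-3.12,0],[0,0,0],1]
    - [[0.95,-3.12,0],[0,0,0],1]
    - [[0,0,0],[0,0,5.45],1]
    - [[0,0,0],[0,0,5.45],1]

```text
time_s: 24.23
eef_pos: [476.2, -38.1, 128.1]
eef_rot: [-0.122, 0.993, -0.0, -0.0]
ft_force: [-0.1, 0.4, -1.1]
width: 54.1
gripper_force: 63.7
```

>>> jog_arm:
  moves:
    - [[0,0,0],[0,0,5.45],1]
    - [[0,0,0],[0,0,5.45],1]
    - [[0,0,0],[0,0,0],1]
    - [[0,0,0],[0,0,0],1]
    - [[0,0,0],[0,0,0],1]

```text
time_s: 24.65
eef_pos: [476.2, -36.3, 128.0]
eef_rot: [-0.032, 0.999, -0.0, 0.0]
ft_force: [-0.2, -1.0, -0.6]
width: 54.1
gripper_force: 63.7
```

```bash
python3 -c "
from h import *
s,im,c=shot('wrist','w10')
goto((476.2,-36.3,92),93.5)"
```

```text
at [476.2 -36.3 127.9] yaw 93.69 shift cm [0.   0.   3.59] turn z 0.19 down-tilt [ 0.0001 -0.    ] F [ 0.2 -0.2 -0.7] w 53.8 q1,q6 [-0.13 -1.76] t 24.7
```

>>> jog_arm:
  moves:
    - [[0,0,2],[0,0,0.2],1]
    - [[0,0,1.5],[0,0,0],1]
    - [[0,0,0.5],[0,0,0],1]
    - [[0,0,0.5],[0,0,0],1]
    - [[0,0,0.5],[0,0,0],1]

```text
time_s: 25.12
eef_pos: [476.4, -36.4, 78.0]
eef_rot: [-0.029, 1.0, -0.0, 0.0]
ft_force: [-0.5, -0.9, -0.3]
width: 54.0
gripper_force: 63.7
```

>>> jog_arm:
  moves:
    - [[0,0,0.5],[0,0,0],1]
    - [[0,0,0.5],[0,0,0],1]
    - [[0,0,0],[0,0,0],1]

```text
time_s: 25.37
eef_pos: [476.0, -36.4, 67.1]
eef_rot: [-0.029, 1.0, 0.0, -0.0]
ft_force: [0.6, 1.0, -1.4]
width: 53.7
gripper_force: 63.7
```

>>> jog_arm:
  moves:
    - [[0,0,1],[0,0,0],1]
    - [[0,0,0.9],[0,0,0],1]
    - [[0,0,0.4],[0,0,0],1]
    - [[0,0,0.1],[0,0,0],1]
    - [[0,0,0.1],[0,0,0],1]

```text
time_s: 25.78
eef_pos: [476.1, -36.4, 42.4]
eef_rot: [-0.029, 1.0, 0.0, -0.0]
ft_force: [-0.0, -0.5, -0.5]
width: 54.2
gripper_force: 63.7
```

>>> jog_arm:
  moves:
    - [[0,0,0.1],[0,0,0],1]
    - [[0,0,0.1],[0,0,0],1]
    - [[0,0,0.05],[0,0,0],1]
    - [[0,0,0],[0,0,0],1]
    - [[0,0,0],[0,0,0],1]

```text
time_s: 26.2
eef_pos: [476.4, -36.4, 40.6]
eef_rot: [-0.029, 1.0, -0.0, 0.0]
ft_force: [-1.1, 0.6, 2.2]
width: 54.1
gripper_force: 64.0
```

>>> jog_arm:
  moves:
    - [[0,0,0.05],[0,0,0],1]
    - [[0,0,0],[0,0,0],0.3]
    - [[0,0,0],[0,0,0],0.1]
    - [[0,0,0],[0,0,0],0]
    - [[0,0,0],[0,0,0],0]

```text
time_s: 26.62
eef_pos: [476.2, -36.4, 39.7]
eef_rot: [-0.029, 1.0, 0.0, -0.0]
ft_force: [0.5, -0.1, 0.7]
width: 85.6
gripper_force: 0.0
```

>>> jog_arm:
  moves:
    - [[0,0,-2],[0,0,0],0]
    - [[0,0,-4],[0,0,0],0]
    - [[0,0,-4],[0,0,0],0]
    - [[0,0,-4],[0,0,0],0]
    - [[-1.96,3.16,-0.75],[0,0,0],0]

```text
time_s: 27.03
eef_pos: [494.7, -6.6, 194.8]
eef_rot: [-0.027, 1.0, -0.001, 0.004]
ft_force: [1.1, 0.4, 1.5]
width: 85.4
gripper_force: 0.0
```

>>> jog_arm:
  moves:
    - [[-1.96,3.16,-0.75],[0,0,0],0]
    - [[-1.96,3.16,-0.75],[0,0,0],0]
    - [[-1.96,3.16,-0.75],[0,0,0],0]
    - [[-1.96,3.16,-0.75],[0,0,0],0]
    - [[-1.96,3.16,-0.75],[0,0,0],0]

```text
time_s: 27.45
eef_pos: [583.2, 161.6, 225.0]
eef_rot: [-0.029, 1.0, -0.0, 0.0]
ft_force: [-0.9, -1.2, -0.6]
width: 85.4
gripper_force: 0.0
```

>>> jog_arm:
  moves:
    - [[-1.96,3.16,-0.75],[0,0,0],0]
    - [[-1.96,3.16,-0.75],[0,0,0],0]
    - [[-1.96,3.16,-0.75],[0,0,0],0]
    - [[0,0,0],[0,0,4],0]
    - [[0,0,0],[0,0,4],0]

```text
time_s: 27.87
eef_pos: [636.3, 259.7, 246.4]
eef_rot: [0.041, 0.999, -0.0, -0.001]
ft_force: [-0.3, -0.4, -1.2]
width: 85.4
gripper_force: 0.0
```

>>> jog_arm:
  moves:
    - [[0,0,0],[0,0,0],0]
    - [[0,0,0],[0,0,0],0]
    - [[0,0,0],[0,0,0],0]

```text
time_s: 28.12
eef_pos: [635.7, 257.5, 247.3]
eef_rot: [0.04, 0.999, -0.0, -0.0]
ft_force: [0.3, -0.7, 0.7]
width: 85.1
gripper_force: 0.0
```

```bash
python3 look.py w11 black 10 -1; python3 - <<'E'
from h import *
im=bot.camera("top"); cv2.imwrite("top2raw.png",im[:,:,::-1]); c=cam("top")
for n,z in (("black",10),("pale",16),("white",8)):
    for r in rects(masks(im)[n],c,z): 
        if 90<r[2]<130 and r[5][1]<270: print(n,r)
E
```

```text
black (634.3, 259.4, 117.8, 55.5, -4.5, [261.0, 154.0])
at [635.8 257.4 247.4] yaw 85.41 shift cm [ 0.16  0.19 24.84] turn z -0.09 down-tilt [0.0001 0.0001] F [-0.8  0.5  0.5] w 85.7 q1,q6 [ 0.35 -1.14] t 28.2
black (464.1, -657.8, 123.4, 22.6, -88.7, [491.0, 237.0])
black (479.7, -36.9, 123.1, 59.5, 3.1, [271.0, 227.0])
pale (887.5, 432.5, 110.8, 51.8, 80.4, [116.0, 81.0])
white (590.6, -435.9, 92.5, 86.4, -88.7, [411.0, 191.0])
white (662.7, -63.4, 97.1, 84.9, -72.5, [282.0, 164.0])
white (1028.1, -378.5, 109.6, 50.1, -0.1, [389.0, 45.0])
```

>>> jog_arm:
  moves:
    - [[0.16,0.19,4],[0,0,0],0]
    - [[0,0,4.1],[0,0,0],0]
    - [[0,0,4.1],[0,0,0],0]
    - [[0,0,4.1],[0,0,0],0]
    - [[0,0,4],[0,0,0],0]

```text
time_s: 28.63
eef_pos: [634.0, 259.4, 42.7]
eef_rot: [0.04, 0.999, 0.0, 0.0]
ft_force: [1.0, 0.4, -0.1]
width: 85.2
gripper_force: 0.0
```

>>> jog_arm:
  moves:
    - [[0,0,2],[0,0,0],0]
    - [[0,0,1],[0,0,0],0]
    - [[0,0,0.4],[0,0,0],0]
    - [[0,0,0],[0,0,0],0]
    - [[0,0,0],[0,0,0],0]

```text
time_s: 29.05
eef_pos: [635.3, 260.1, 12.4]
eef_rot: [0.041, 0.999, 0.0, 0.001]
ft_force: [-0.1, 0.1, 0.3]
width: 85.6
gripper_force: 0.0
```

>>> jog_arm:
  moves:
    - [[0,0,0.7],[0,0,0],0]
    - [[0,0,0.5],[0,0,0],0]
    - [[0,0,0],[0,0,0],0.15]
    - [[0,0,0],[0,0,0],0.25]
    - [[0,0,0],[0,0,0],0.3]

```text
time_s: 29.47
eef_pos: [634.5, 259.8, -1.5]
eef_rot: [0.041, 0.999, 0.0, 0.0]
ft_force: [0.8, -0.1, -0.6]
width: 59.6
gripper_force: 0.0
```

>>> jog_arm:
  moves:
    - [[0,0,0],[0,0,0],1]
    - [[0,0,0],[0,0,0],1]
    - [[0,0,0],[0,0,0],1]
    - [[0,0,0],[0,0,0],1]

```text
time_s: 29.8
eef_pos: [634.8, 259.9, -0.9]
eef_rot: [0.041, 0.999, 0.0, 0.001]
ft_force: [-0.5, -0.4, 5.5]
width: 54.2
gripper_force: 63.7
```

```bash
python3 -c "
from h import *
goto((634.3,259.4,-1),85.5)
goto((476.2,-36.3,130),93.5)
im=cv2.imread('top2raw.png')[:,:,::-1].copy(); c=cam('top'); 
for r in rects(masks(im)['wood'],c,16): print(r)
cv2.imwrite('pics/t2.png',cv2.resize(im[100:260,150:440,::-1],(580,320)))"
```

```text
at [634.8 259.9  -0.9] yaw 85.32 shift cm [ 0.05 -0.06  0.01] turn z -0.18 down-tilt [0.0011 0.0004] F [-0.5 -0.4  5.5] w 54.2 q1,q6 [ 0.35 -1.14] t 29.8
at [634.8 259.9  -0.9] yaw 85.32 shift cm [ 13.38 -30.81 -13.11] turn z -8.18 down-tilt [0.0011 0.0004] F [-0.5 -0.4  5.5] w 54.2 q1,q6 [ 0.35 -1.14] t 29.8
(300.3, -239.8, 79.8, 47.6, 0.4, [343.0, 292.0])
(292.3, -670.0, 362.7, 82.1, -1.6, [498.0, 299.0])
(478.3, -36.1, 158.0, 82.8, 3.4, [271.0, 227.0])
(620.2, -260.5, 121.3, 55.8, -13.1, [350.0, 179.0])
(860.9, -434.3, 113.5, 55.8, 85.1, [409.0, 97.0])
(892.2, 547.4, 79.5, 36.7, -1.5, [72.0, 81.0])
(856.3, 497.3, 231.1, 194.1, 81.7, [84.0, 83.0])
```

View pics/t2.png

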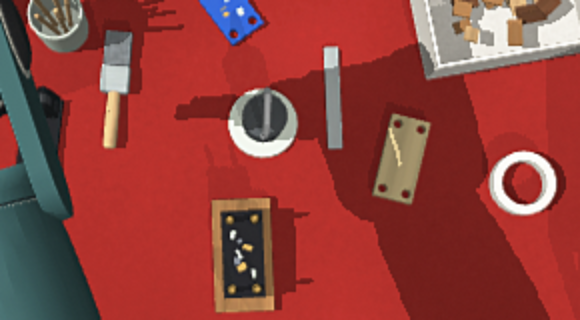

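Three panels are stacked. The pot stands wholly on the tile at (263,122) in the crop, and the board is only in shadow at (402,158), not moved. Carrying the fourth panel now.

>>> jog_arm:
  moves:
    - [[0,0,-1],[0,0,0],1]
    - [[0,0,-3],[0,0,0],1]
    - [[0,0,-4],[0,0,0],1]
    - [[0,0,-4],[0,0,0],1]
    - [[0,0,-1],[0,0,0],1]

```text
time_s: 30.22
eef_pos: [636.1, 260.4, 136.4]
eef_rot: [0.041, 0.999, 0.002, 0.004]
ft_force: [0.4, -0.6, 0.8]
width: 53.9
gripper_force: 63.5
```

>>> jog_arm:
  moves:
    - [[1.48,-3.42,0],[0,0,0],1]
    - [[1.48,-3.42,0],[0,0,0],1]
    - [[1.48,-3.42,0],[0,0,0],1]
    - [[1.48,-3.42,0],[0,0,0],1]
    - [[1.48,-3.42,0],[0,0,0],1]

```text
time_s: 30.63
eef_pos: [545.6, 94.2, 128.6]
eef_rot: [0.041, 0.999, 0.0, 0.0]
ft_force: [1.3, -0.2, 0.2]
width: 53.9
gripper_force: 63.5
```

>>> jog_arm:
  moves:
    - [[1.48,-3.42,0],[0,0,0],1]
    - [[1.48,-3.42,0],[0,0,0],1]
    - [[1.48,-3.42,0],[0,0,0],1]
    - [[1.48,-3.42,0],[0,0,0],1]
    - [[0,0,0],[0,0,-4.1],1]

```text
time_s: 31.05
eef_pos: [474.3, -40.1, 128.9]
eef_rot: [0.007, 1.0, -0.001, 0.0]
ft_force: [-0.8, 0.6, -1.0]
width: 53.7
gripper_force: 63.6
```

>>> jog_arm:
  moves:
    - [[0,0,0],[0,0,-4.1],1]
    - [[0,0,0],[0,0,0],1]
    - [[0,0,0],[0,0,0],1]
    - [[0,0,0],[0,0,0],1]

```text
time_s: 31.38
eef_pos: [476.6, -35.9, 128.5]
eef_rot: [-0.03, 1.0, -0.0, 0.0]
ft_force: [-0.0, 0.2, -0.9]
width: 54.2
gripper_force: 63.6
```

```bash
python3 -c "
from h import *
goto((476.2,-36.3,92),93.5)"
```

```text
at [476.6 -35.9 128.5] yaw 93.42 shift cm [ 0.04 -0.04  3.65] turn z -0.08 down-tilt [ 0. -0.] F [-0.   0.2 -0.9] w 54.2 q1,q6 [-0.13 -1.76] t 31.4
```

>>> jog_arm:
  moves:
    - [[0,-0.04,2],[0,0,0],1]
    - [[0,0,1.5],[0,0,0],1]
    - [[0,0,0.5],[0,0,0],1]
    - [[0,0,0.5],[0,0,0],1]
    - [[0,0,0.5],[0,0,0],1]

```text
time_s: 31.8
eef_pos: [476.9, -36.3, 78.5]
eef_rot: [-0.031, 1.0, -0.0, 0.0]
ft_force: [1.1, -0.5, -0.6]
width: 54.0
gripper_force: 63.6
```

>>> jog_arm:
  moves:
    - [[0,0,0.5],[0,0,0],1]
    - [[0,0,0.5],[0,0,0],1]
    - [[0,0,0],[0,0,0],1]

```text
time_s: 32.05
eef_pos: [476.3, -36.5, 67.6]
eef_rot: [-0.031, 1.0, 0.0, -0.0]
ft_force: [-0.2, 0.0, -1.3]
width: 54.3
gripper_force: 63.6
```

>>> jog_arm:
  moves:
    - [[0,0,0.7],[0,0,0],1]
    - [[0,0,0.5],[0,0,0],1]
    - [[0,0,0.2],[0,0,0],1]
    - [[0,0,0.1],[0,0,0],1]
    - [[0,0,0],[0,0,0],1]

```text
time_s: 32.47
eef_pos: [476.5, -36.5, 53.0]
eef_rot: [-0.031, 1.0, 0.0, -0.0]
ft_force: [0.1, -0.2, -1.1]
width: 53.8
gripper_force: 63.6
```

>>> jog_arm:
  moves:
    - [[0,0,0.1],[0,0,0],1]
    - [[0,0,0.05],[0,0,0],1]
    - [[0,0,0],[0,0,0],1]
    - [[0,0,0],[0,0,0],1]

```text
time_s: 32.8
eef_pos: [476.6, -36.5, 51.9]
eef_rot: [-0.031, 1.0, -0.0, 0.0]
ft_force: [0.9, 0.7, -1.2]
width: 53.7
gripper_force: 63.6
```

>>> jog_arm:
  moves:
    - [[0,0,0.1],[0,0,0],1]
    - [[0,0,0.03],[0,0,0],1]
    - [[0,0,0],[0,0,0],1]

```text
time_s: 33.05
eef_pos: [476.8, -36.6, 51.1]
eef_rot: [-0.031, 1.0, -0.0, 0.0]
ft_force: [-2.8, 0.2, 5.5]
width: 53.8
gripper_force: 64.3
```

>>> jog_arm:
  moves:
    - [[0,0,0],[0,0,0],0.3]
    - [[0,0,0],[0,0,0],0.1]
    - [[0,0,0],[0,0,0],0]
    - [[0,0,0],[0,0,0],0]
    - [[0,0,-2],[0,0,0],0]

```text
time_s: 33.47
eef_pos: [474.9, -36.3, 67.4]
eef_rot: [-0.031, 1.0, 0.0, -0.002]
ft_force: [0.7, -0.0, -1.1]
width: 85.3
gripper_force: 0.0
```

>>> jog_arm:
  moves:
    - [[0,0,-4],[0,0,0],0]
    - [[0,0,-4],[0,0,0],0]
    - [[0,0,-4],[0,0,0],0]
    - [[-1.86,-3.32,-0.8],[0,0,0],0]
    - [[-1.86,-3.32,-0.8],[0,0,0],0]

```text
time_s: 33.88
eef_pos: [518.8, -100.7, 210.0]
eef_rot: [-0.032, 0.999, -0.001, 0.003]
ft_force: [1.2, 0.7, -0.5]
width: 85.6
gripper_force: 0.0
```

>>> jog_arm:
  moves:
    - [[-1.86,-3.32,-0.8],[0,0,0],0]
    - [[-1.86,-3.32,-0.8],[0,0,0],0]
    - [[-1.86,-3.32,-0.8],[0,0,0],0]
    - [[-1.86,-3.32,-0.8],[0,0,0],0]
    - [[-1.86,-3.32,-0.8],[0,0,0],0]

```text
time_s: 34.3
eef_pos: [621.6, -262.3, 246.6]
eef_rot: [-0.031, 1.0, 0.0, -0.0]
ft_force: [0.8, 0.9, 0.1]
width: 85.2
gripper_force: 0.0
```

>>> jog_arm:
  moves:
    - [[0,0,0],[0,0,5.5],0]
    - [[0,0,0],[0,0,5.5],0]
    - [[0,0,0],[0,0,5.5],0]
    - [[0,0,0],[0,0,0],0]
    - [[0,0,0],[0,0,0],0]

```text
time_s: 34.72
eef_pos: [620.8, -260.5, 246.3]
eef_rot: [0.112, 0.994, 0.0, -0.0]
ft_force: [0.4, -0.2, 0.1]
width: 85.5
gripper_force: 0.0
```

```bash
python3 look.py w12 wood 16 1
```

```text
wood (619.0, -260.9, 120.6, 56.0, -13.0, [259.0, 155.0])
at [ 620.8 -260.4  246.4] yaw 77.23 shift cm [ 0.16 -0.09 24.54] turn z 0.23 down-tilt [-0.0001  0.0001] F [ 0.3 -0.9 -0.4] w 85.2 q1,q6 [-0.44 -1.78] t 34.8
```

View pics/w12.png

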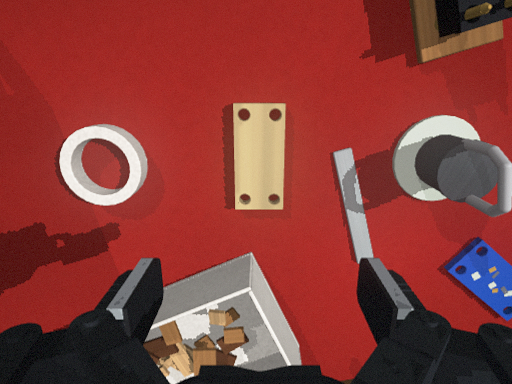

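>>> jog_arm:
  moves:
    - [[0.16,-0.09,4],[0,0,0.2],0]
    - [[0,0,4.1],[0,0,0],0]
    - [[0,0,4.1],[0,0,0],0]
    - [[0,0,4.1],[0,0,0],0]
    - [[0,0,4],[0,0,0],0]

```text
time_s: 35.18
eef_pos: [618.7, -260.7, 41.8]
eef_rot: [0.113, 0.994, -0.0, 0.0]
ft_force: [0.3, -0.1, -0.0]
width: 85.5
gripper_force: 0.0
```

>>> jog_arm:
  moves:
    - [[0,0,2],[0,0,0],0]
    - [[0,0,1],[0,0,0],0]
    - [[0,0,0.4],[0,0,0],0]
    - [[0,0,0],[0,0,0],0]
    - [[0,0,0],[0,0,0],0]

```text
time_s: 35.6
eef_pos: [619.9, -261.4, 11.5]
eef_rot: [0.114, 0.993, -0.0, 0.001]
ft_force: [1.0, 0.1, 0.6]
width: 85.4
gripper_force: 0.0
```

>>> jog_arm:
  moves:
    - [[0,0,0.7],[0,0,0],0]
    - [[0,0,0.4],[0,0,0],0]
    - [[0,0,0],[0,0,0],0.15]
    - [[0,0,0],[0,0,0],0.25]
    - [[0,0,0],[0,0,0],0.3]

```text
time_s: 36.02
eef_pos: [619.2, -261.1, -1.2]
eef_rot: [0.115, 0.993, -0.0, 0.0]
ft_force: [-0.2, -1.0, -0.1]
width: 59.8
gripper_force: 0.0
```

>>> jog_arm:
  moves:
    - [[0,0,0],[0,0,0],1]
    - [[0,0,0],[0,0,0],1]
    - [[0,0,0],[0,0,0],1]
    - [[0,0,0],[0,0,0],1]

```text
time_s: 36.35
eef_pos: [619.4, -261.2, -0.8]
eef_rot: [0.115, 0.993, -0.0, 0.0]
ft_force: [-1.7, -0.1, 6.3]
width: 54.4
gripper_force: 64.7
```

```bash
python3 -c "
from h import *
goto((619,-260.9,-1),77)
goto((476.2,-36.3,130),93.5)"
```

```text
at [ 619.4 -261.2   -0.8] yaw 76.83 shift cm [0.04 0.02 0.02] turn z -0.17 down-tilt [ 0.0008 -0.0004] F [-1.7 -0.1  6.3] w 54.4 q1,q6 [-0.44 -1.78] t 36.4
at [ 619.4 -261.2   -0.8] yaw 76.83 shift cm [ 19.05  18.63 -13.1 ] turn z -16.67 down-tilt [ 0.0008 -0.0004] F [-1.7 -0.1  6.3] w 54.4 q1,q6 [-0.44 -1.78] t 36.4
```

>>> jog_arm:
  moves:
    - [[0,0,-1],[0,0,0],1]
    - [[0,0,-3],[0,0,0],1]
    - [[0,0,-4],[0,0,0],1]
    - [[0,0,-4],[0,0,0],1]
    - [[0,0,-1],[0,0,0],1]

```text
time_s: 36.77
eef_pos: [620.7, -261.8, 136.4]
eef_rot: [0.115, 0.993, -0.001, 0.004]
ft_force: [0.6, -1.0, 0.5]
width: 54.5
gripper_force: 64.0
```

>>> jog_arm:
  moves:
    - [[2.72,2.66,0],[0,0,0],1]
    - [[2.72,2.66,0],[0,0,0],1]
    - [[2.72,2.66,0],[0,0,0],1]
    - [[2.72,2.66,0],[0,0,0],1]
    - [[2.72,2.66,0],[0,0,0],1]

```text
time_s: 37.18
eef_pos: [515.6, -99.3, 128.6]
eef_rot: [0.115, 0.993, 0.0, 0.0]
ft_force: [0.7, 0.4, -0.5]
width: 54.3
gripper_force: 63.9
```

>>> jog_arm:
  moves:
    - [[2.72,2.66,0],[0,0,0],1]
    - [[2.7,2.66,0],[0,0,0],1]
    - [[0,0,0],[0,0,-5.57],1]
    - [[0,0,0],[0,0,-5.57],1]
    - [[0,0,0],[0,0,-5.57],1]

```text
time_s: 37.6
eef_pos: [476.0, -35.7, 129.2]
eef_rot: [-0.034, 0.999, -0.0, 0.001]
ft_force: [1.2, 0.3, -0.8]
width: 54.6
gripper_force: 64.0
```

>>> jog_arm:
  moves:
    - [[0,0,0],[0,0,0],1]
    - [[0,0,0],[0,0,0],1]
    - [[0,0,0],[0,0,0],1]

```text
time_s: 37.85
eef_pos: [476.3, -36.4, 128.6]
eef_rot: [-0.029, 1.0, -0.0, -0.0]
ft_force: [0.3, 0.6, -1.4]
width: 54.5
gripper_force: 64.0
```

```bash
python3 holes.py w13 16 2>/dev/null
```

```text
hole px 305.5 171.0 37 34 [426.5 -21.6]
hole px 217.0 171.0 36 34 [428.5 -55.4]
mean [427.5 -38.5] (first fit gave 426.6 -39.0 for TCP 476.1 -36.4, diff y 32.1)
at [476.3 -36.5 128.6] yaw 93.37 shift cm [0.01 0.02 3.66] turn z -0.13 down-tilt [-0.0001  0.    ] F [ 0.7  0.2 -1.1] w 54.4 q1,q6 [-0.13 -1.76] t 37.9
```

>>> jog_arm:
  moves:
    - [[0,0,2],[0,0,0],1]
    - [[0,0,1.5],[0,0,0],1]
    - [[0,0,0.5],[0,0,0],1]
    - [[0,0,0.5],[0,0,0],1]
    - [[0,0,0.5],[0,0,0],1]

```text
time_s: 38.32
eef_pos: [476.5, -36.5, 78.7]
eef_rot: [-0.03, 1.0, -0.0, 0.0]
ft_force: [0.1, -0.4, -1.1]
width: 54.3
gripper_force: 64.0
```

>>> jog_arm:
  moves:
    - [[0,0,0.5],[0,0,0],1]
    - [[0,0,0.4],[0,0,0],1]
    - [[0,0,0.3],[0,0,0],1]
    - [[0,0,0.2],[0,0,0],1]
    - [[0,0,0],[0,0,0],1]

```text
time_s: 38.73
eef_pos: [476.2, -36.3, 64.2]
eef_rot: [-0.031, 1.0, 0.0, -0.0]
ft_force: [0.0, 0.2, -1.6]
width: 54.3
gripper_force: 64.0
```

>>> jog_arm:
  moves:
    - [[0,0,0.2],[0,0,0],1]
    - [[0,0,0.1],[0,0,0],1]
    - [[0,0,0],[0,0,0],1]
    - [[0,0,0],[0,0,0],1]

```text
time_s: 39.07
eef_pos: [476.3, -36.4, 61.5]
eef_rot: [-0.031, 1.0, -0.0, 0.0]
ft_force: [0.0, -0.7, -1.1]
width: 54.3
gripper_force: 64.0
```

>>> jog_arm:
  moves:
    - [[0,0,0.08],[0,0,0],1]
    - [[0,0,0.02],[0,0,0],1]
    - [[0,0,0],[0,0,0],1]

```text
time_s: 39.32
eef_pos: [476.5, -36.4, 61.2]
eef_rot: [-0.031, 1.0, -0.0, 0.0]
ft_force: [-3.5, 0.7, 5.1]
width: 54.3
gripper_force: 64.9
```

>>> jog_arm:
  moves:
    - [[0,0,0],[0,0,0],0.3]
    - [[0,0,0],[0,0,0],0.1]
    - [[0,0,0],[0,0,0],0]
    - [[0,0,0],[0,0,0],0]
    - [[0,0,-2],[0,0,0],0]

```text
time_s: 39.73
eef_pos: [474.7, -36.2, 77.4]
eef_rot: [-0.031, 1.0, 0.0, -0.002]
ft_force: [-0.2, 0.9, -0.9]
width: 85.4
gripper_force: 0.0
```

>>> jog_arm:
  moves:
    - [[0,0,-4],[0,0,0],0]
    - [[0,0,-4],[0,0,0],0]
    - [[0,0,-4],[0,0,0],0]
    - [[0,0,-4],[0,0,0],0]
    - [[0,0,-2],[0,0,0],0]

```text
time_s: 40.15
eef_pos: [476.8, -36.4, 265.7]
eef_rot: [-0.031, 1.0, -0.0, 0.002]
ft_force: [-0.0, -0.6, 0.6]
width: 85.0
gripper_force: 0.0
```

>>> jog_arm:
  moves:
    - [[0,0,0],[0,0,0],0]
    - [[0,0,0],[0,0,0],0]
    - [[0,0,0],[0,0,0],0]

```text
time_s: 40.4
eef_pos: [476.1, -36.3, 259.5]
eef_rot: [-0.031, 1.0, 0.0, -0.001]
ft_force: [-0.6, 0.2, 0.9]
width: 85.3
gripper_force: 0.0
```

```bash
python3 look.py w14 wood 78 61; python3 -c "
from h import *
im=cv2.imread('pics/w14.png')[:,:,::-1].copy(); s=bot.sense(); c=cam('wrist',s)
for r in rects(masks(im)['pale'],c,78,1500): print(r)"
```

```text
wood (466.6, -36.9, 139.7, 69.0, 3.4, [259.0, 154.0])
at [476.  -36.3 259.1] yaw 93.53 shift cm [ 9.100e-01 -1.000e-02  1.981e+01] turn z 0.13 down-tilt [-0.0018  0.0002] F [ 0.3 -0.6 -0.5] w 85.3 q1,q6 [-0.13 -1.76] t 40.5
(475.4, -35.7, 118.8, 57.2, 3.6, [257.0, 173.0])
```

View pics/w14.png

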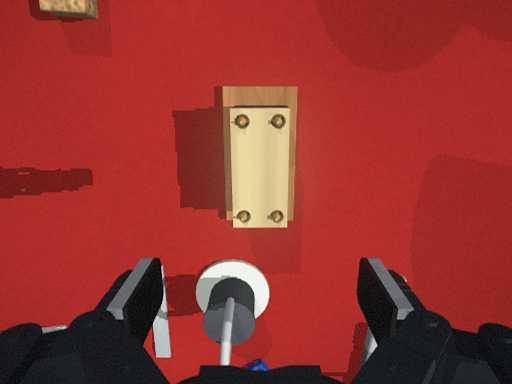

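The board is seated with the pin tips just showing at (242,121), (278,121), (244,216) and (277,216). Cast at 78 mm height it comes out 119 x 57 mm, so it is fully down. Now the pot.

>>> jog_arm:
  moves:
    - [[-3.74,-0.71,0],[0,0,0],0]
    - [[-3.74,-0.71,0],[0,0,0],0]
    - [[-3.74,-0.71,0],[0,0,0],0]
    - [[-3.74,-0.71,0],[0,0,0],0]
    - [[-3.74,-0.71,0],[0,0,4.7],0]

```text
time_s: 40.87
eef_pos: [666.5, -60.4, 258.5]
eef_rot: [0.009, 1.0, 0.0, -0.001]
ft_force: [-1.2, 0.3, 1.1]
width: 85.3
gripper_force: 0.0
```

>>> jog_arm:
  moves:
    - [[0,0,0],[0,0,0],0]
    - [[0,0,0],[0,0,0],0]
    - [[0,0,0],[0,0,0],0]
    - [[0,0,0],[0,0,0],0]

```text
time_s: 41.2
eef_pos: [664.3, -60.1, 260.5]
eef_rot: [0.01, 1.0, 0.0, -0.0]
ft_force: [-0.2, 0.3, 0.5]
width: 85.9
gripper_force: 0.0
```

```bash
python3 - <<'E'
from h import *
s,im,c=shot("wrist","w15"); hsv=cv2.cvtColor(im,cv2.COLOR_RGB2HSV)
goto((665.5,-60.2,100.5),88.8)
K,R,o=c
u=K@(R.T@(np.array([665.5,-60.2,118.])-o)); print(u[:2]/u[2]); u0,v0=(u[:2]/u[2]).astype(int)
# bar: bright ridge between two grey sides, per-row mid
m=(hsv[...,1]<45)&(hsv[...,2]>110)
for v in range(v0-30,v0+31,10):
    xs=np.where(m[v,u0-25:u0+25])[0]+u0-25; print(v,xs.min() if len(xs) else None, xs.max() if len(xs) else None, cast(c,[(xs.min()+xs.max())/2,v],120)[0].round(1) if len(xs) else '')
m2=((hsv[...,1]<70)&(hsv[...,2]>35)&(hsv[...,2]<120)).astype(np.uint8); m2[:v0-70]=0; m2[v0+60:]=0; m2[:,:u0-60]=0; m2[:,u0+60:]=0
k=max(cv2.findContours(m2,0,1)[0],key=cv2.contourArea); print(cv2.boundingRect(k))
E
```

```text
at [664.3 -60.1 261. ] yaw 88.86 shift cm [-1.100e-01 -1.000e-02  1.605e+01] turn z 0.06 down-tilt [ 0.0007 -0.0001] F [-0.  -0.4 -0.3] w 85.3 q1,q6 [-0.13 -1.68] t 41.2
[259.18173437 182.4944396 ]
152 253 283 [638.3 -52.2 120. ]
162 253 283 [646.9 -52.3 120. ]
172 253 264 [655.5 -60.6 120. ]
182 253 264 [664.5 -60.8 120. ]
192 237 279 [673.6 -61.4 120. ]
202 253 263 [682.9 -61.6 120. ]
212 256 261 [692.4 -61.3 120. ]
(228, 135, 61, 64)
```

View pics/w15.png

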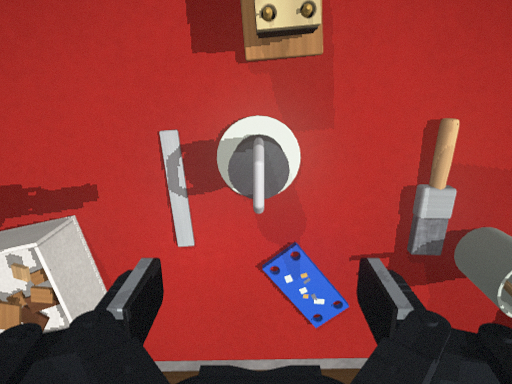

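>>> jog_arm:
  moves:
    - [[-0.11,-0.05,4],[0,0,0],0]
    - [[0,0,4],[0,0,0],0]
    - [[0,0,4],[0,0,0],0]
    - [[0,0,2.5],[0,0,0],0]
    - [[0,0,1.2],[0,0,0],0]

```text
time_s: 41.67
eef_pos: [664.1, -60.5, 100.1]
eef_rot: [0.01, 1.0, 0.0, -0.002]
ft_force: [-0.2, 0.6, 0.4]
width: 85.6
gripper_force: 0.0
```

>>> jog_arm:
  moves:
    - [[0,0,0.3],[0,0,0],0]
    - [[0,0,0],[0,0,0],0.5]
    - [[0,0,0],[0,0,0],0.8]
    - [[0,0,0],[0,0,0],1]
    - [[0,0,0],[0,0,0],1]

```text
time_s: 42.08
eef_pos: [666.9, -60.9, 102.5]
eef_rot: [0.01, 1.0, -0.0, 0.001]
ft_force: [0.6, 0.7, 1.1]
width: 38.4
gripper_force: 0.0
```

>>> jog_arm:
  moves:
    - [[0,0,0],[0,0,0],1]
    - [[0,0,0],[0,0,0],1]
    - [[0,0,0],[0,0,0],1]
    - [[0,0,0],[0,0,0],1]

```text
time_s: 42.42
eef_pos: [666.5, -61.0, 101.1]
eef_rot: [0.01, 1.0, -0.0, 0.0]
ft_force: [-0.4, -1.0, 6.6]
width: 7.5
gripper_force: 58.6
```

>>> jog_arm:
  moves:
    - [[0,0,0],[0,0,0],1]

```text
time_s: 42.5
eef_pos: [666.5, -61.0, 101.1]
eef_rot: [0.01, 1.0, -0.0, 0.0]
ft_force: [-0.3, -1.8, 5.5]
width: 7.9
gripper_force: 58.6
```

```bash
python3 -c "
from h import *
goto((476,-36.2,220),88.8)"
```

```text
at [666.5 -61.  101.1] yaw 88.83 shift cm [ 19.09   2.09 -11.9 ] turn z 0.03 down-tilt [ 0.0009 -0.0004] F [-0.3 -1.8  5.5] w 7.9 q1,q6 [-0.13 -1.68] t 42.5
```

>>> jog_arm:
  moves:
    - [[0,0,-1],[0,0,0],1]
    - [[0,0,-2],[0,0,0],1]
    - [[0,0,-3],[0,0,0],1]
    - [[0,0,-3],[0,0,0],1]
    - [[0,0,-2],[0,0,0],1]

```text
time_s: 42.92
eef_pos: [666.2, -60.7, 213.4]
eef_rot: [0.01, 1.0, 0.0, 0.0]
ft_force: [0.4, 0.8, -4.1]
width: 7.9
gripper_force: 58.7
```

>>> jog_arm:
  moves:
    - [[0,0,-1],[0,0,0],1]
    - [[1,0.1,0],[0,0,0],1]
    - [[2,0.2,0],[0,0,0],1]
    - [[2.5,0.3,0],[0,0,0],1]
    - [[2.5,0.3,0],[0,0,0],1]

```text
time_s: 43.33
eef_pos: [584.4, -49.9, 217.9]
eef_rot: [0.01, 1.0, 0.0, -0.002]
ft_force: [-0.0, -0.3, -4.1]
width: 7.5
gripper_force: 58.6
```

>>> jog_arm:
  moves:
    - [[2.5,0.3,0],[0,0,0],1]
    - [[2.5,0.3,0],[0,0,0],1]
    - [[2.5,0.3,0],[0,0,0],1]
    - [[2,0.2,0],[0,0,0],1]
    - [[1,0.1,0],[0,0,0],1]

```text
time_s: 43.75
eef_pos: [479.0, -35.6, 218.8]
eef_rot: [0.01, 1.0, 0.0, -0.001]
ft_force: [-0.2, -0.7, -6.1]
width: 7.7
gripper_force: 58.7
```

>>> jog_arm:
  moves:
    - [[0.5,0,0],[0,0,0],1]
    - [[0,0,0],[0,0,0],1]
    - [[0,0,0],[0,0,0],1]
    - [[0,0,0],[0,0,0],1]

```text
time_s: 44.08
eef_pos: [477.3, -36.0, 220.1]
eef_rot: [0.01, 1.0, 0.0, -0.0]
ft_force: [-0.4, 0.3, -5.8]
width: 8.0
gripper_force: 58.7
```

```bash
python3 -c "
from h import *
goto((476.8,-36.3,171.1),88.8)"
```

```text
at [477.3 -36.  220.1] yaw 88.83 shift cm [ 0.04 -0.03  4.9 ] turn z 0.03 down-tilt [-0.0005  0.0001] F [-0.4  0.3 -5.8] w 8.0 q1,q6 [-0.13 -1.68] t 44.1
```

>>> jog_arm:
  moves:
    - [[0.04,-0.03,1],[0,0,0],1]
    - [[0,0,1.5],[0,0,0],1]
    - [[0,0,1.2],[0,0,0],1]
    - [[0,0,0.6],[0,0,0],1]
    - [[0,0,0],[0,0,0],1]

```text
time_s: 44.5
eef_pos: [475.8, -36.2, 175.3]
eef_rot: [0.01, 1.0, 0.0, -0.002]
ft_force: [-0.5, 1.1, -5.7]
width: 7.8
gripper_force: 58.7
```

>>> jog_arm:
  moves:
    - [[0,0,0.2],[0,0,0],1]
    - [[0,0,0.2],[0,0,0],1]
    - [[0,0,0.1],[0,0,0],1]
    - [[0,0,0],[0,0,0],1]
    - [[0,0,0],[0,0,0],1]

```text
time_s: 44.92
eef_pos: [476.4, -36.3, 172.8]
eef_rot: [0.01, 1.0, -0.0, 0.0]
ft_force: [-0.1, -0.7, -5.9]
width: 7.8
gripper_force: 58.7
```

>>> jog_arm:
  moves:
    - [[0,0,0.1],[0,0,0],1]
    - [[0,0,0.1],[0,0,0],1]
    - [[0,0,0],[0,0,0],1]
    - [[0,0,0],[0,0,0],1]

```text
time_s: 45.25
eef_pos: [476.5, -36.3, 171.0]
eef_rot: [0.01, 1.0, -0.0, 0.0]
ft_force: [-0.7, -0.6, 2.2]
width: 7.7
gripper_force: 59.3
```

Contact felt. Releasing, clearing upward and checking.

>>> jog_arm:
  moves:
    - [[0,0,0],[0,0,0],0.7]
    - [[0,0,0],[0,0,0],0.4]
    - [[0,0,0],[0,0,0],0.2]
    - [[0,0,0],[0,0,0],0.2]
    - [[0,0,0],[0,0,0],0.2]

```text
time_s: 45.67
eef_pos: [476.3, -36.2, 170.6]
eef_rot: [0.01, 1.0, -0.0, 0.0]
ft_force: [0.2, -0.2, -0.3]
width: 67.3
gripper_force: 0.0
```

>>> jog_arm:
  moves:
    - [[0,0,-2],[0,0,0],0.2]
    - [[0,0,-4],[0,0,0],0]
    - [[0,0,-4],[0,0,0],0]
    - [[0,0,-3],[0,0,0],0]
    - [[0,0,0],[0,0,0],0]

```text
time_s: 46.08
eef_pos: [477.3, -36.3, 307.3]
eef_rot: [0.01, 1.0, -0.0, 0.004]
ft_force: [0.8, 0.1, 0.4]
width: 85.7
gripper_force: 0.0
```

>>> jog_arm:
  moves:
    - [[0,0,0],[0,0,0],0]
    - [[0,0,0],[0,0,0],0]
    - [[0,0,0],[0,0,0],0]

```text
time_s: 46.33
eef_pos: [476.0, -36.2, 299.2]
eef_rot: [0.01, 1.0, 0.0, -0.001]
ft_force: [-0.2, -0.2, -1.1]
width: 85.5
gripper_force: 0.0
```

```bash
python3 - <<'E'
from h import *
a=bot.camera("scene")[150:240,215:320]; b=bot.camera("wrist")
a=cv2.resize(a,(525,450)); b=cv2.resize(b[60:260,160:360],(275,275))
o=np.zeros((450,800,3),np.uint8); o[:,:525]=a; o[:275,525:]=b
cv2.imwrite("pics/end.png",o[:,:,::-1]); goto((476,-36,300))
E
```

```text
at [476.  -36.2 299.3] yaw 88.83 shift cm [ 0.    0.02 -0.07] turn z 0 down-tilt [-0.0018  0.0002] F [-0.6  0.4 -0.8] w 85.6 q1,q6 [-0.13 -1.68] t 46.4
```

View pics/end.png

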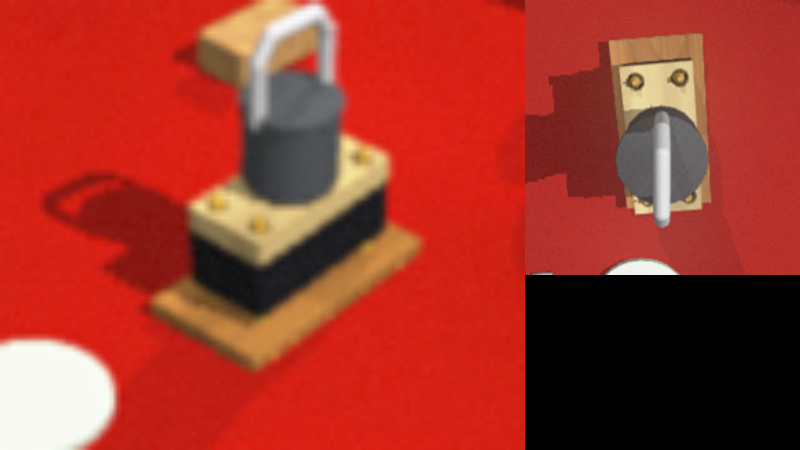

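The picture shows the stack flush on the stand, the board on top with pin tips at about (218,203), (258,225) and (363,157), and the pot upright in the middle at (292,140). Handing in.

```bash
python3 -c "
from plant import bot
print(bot.close_job())"
```

```text
the job is handed in; nothing more can be done
None
```

The job is handed in at about 46 s: all four inlay panels are stacked fully down over the pins, the plywood board is on top, and the pot stands upright in the middle of it; `close_job()` returned no verdict.

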